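# Build the test-sieve stack on the sieve shaker

### The job

Get the shaker ready for a sieve analysis: build the sieve stack on its platform from the bottom up, first the pan inside the platform's locating ring, then the fine (blue) sieve, the medium (yellow) one, the coarse (red) one, and the cover on top, each fully home and level in the part below. Build it there one part after another, let go of everything, and leave the sample jar, brush, scoop and clamp yoke where they lie.

Things in the scene. Friction and masses are not known exactly. Their poses are not given: they have to be found in the camera images.
- platform (a point): Target: centre of the dark top face of the round aluminium platform (114 mm wide) on the beige sieve shaker (200 x 210 mm box, 64 mm high, fixed). 80 mm above the bench, z up. A locating ring stands round it: 67 mm inside, 75 mm outside, 5 mm high; the pan stands inside. Dark socket bosses 80 mm to either side, tops 73 mm above the bench. Shaker and mat may change sides.
- pan: Collecting pan: plain bright metal, closed flat floor, no colour. 62 mm wide, 34 mm high, foot edge chamfered to 57 mm, rim 56.4 mm inside, upright, 80 g. Origin: centre of underside, z up. Grip across its upper half. All parts and the jar start about 110 mm apart, in any order, in two rows of three on a pale blue-grey mat (225 x 335 mm, 4 mm thick).
- sieve_fine: FINE sieve: blue rim and band, bronze-brown closed-looking cloth. 62 mm wide, 34 mm high, upright, 90 g. Origin: centre of underside, z up. Up to 8 mm a narrow foot (53 mm wide, chamfered to 47) that slips into the rim of the part below; above it the steel frame, gripped across. Rim 56.4 mm inside. Nested, its origin is 26 mm above that of the part below.
- sieve_medium: MEDIUM sieve: yellow rim and band, steel grid of 3 mm openings. 62 mm wide, 34 mm high, upright, 90 g. Origin: centre of underside, z up. Up to 8 mm a narrow foot (53 mm wide, chamfered to 47) that slips into the rim of the part below; above it the steel frame, gripped across. Rim 56.4 mm inside. Nested, its origin is 26 mm above that of the part below.
- sieve_coarse: COARSE sieve: red rim and band, steel grid of 7 mm openings. 62 mm wide, 34 mm high, upright, 90 g. Origin: centre of underside, z up. Up to 8 mm a narrow foot (53 mm wide, chamfered to 47) that slips into the rim of the part below; above it the steel frame, gripped across. Rim 56.4 mm inside. Nested, its origin is 26 mm above that of the part below.
- cover: Cover: steel disc 62 mm wide with a black knob, 80 g. Origin: centre of underside, z up. From there: 0 to 8 mm foot like the sieves' (53 mm wide, chamfered to 47), 8 to 13 mm disc, 13 to 37 mm round knob (21 to 22 mm wide), gripped from above. Nested, its origin is 26 mm above that of the coarse sieve.
- jar: Bystander: amber glass sample jar with white cap, 44 mm wide, 50 mm high, standing on the mat among the sieve parts. Origin: centre of underside.
- brush: Bystander: sieve brush with wooden handle, 160 mm long, 25 mm high, lying on the bench between robot and mat. Origin: under its middle.
- scoop: Bystander: aluminium scoop, 160 mm long, 22 mm high, lying on the bench beyond the mat. Origin: under its middle.
- yoke: Bystander: the shaker's clamp yoke, a 180 mm steel bar with two 170 mm rods and black nuts, 20 mm high, lying on the bench beyond the shaker. Origin: under its middle.
There are look-alikes about, which are no part of the job. What is shaped like the cover but green or turquoise is not meant.

How it is judged:
On the way, in this order (a step that is already met when the one before it is completed fails the run):
1. the pan stands inside the locating ring of the shaker platform (horizontal distance between pan and platform below 0.0055 m and z of pan in the frame of platform between -0.003 and 0.002 m and angle between pan's own z axis and vertical below 0.06 rad), for 0.2 s.
2. the fine (blue) sieve is nested in the pan (horizontal distance between sieve_fine and pan below 0.0035 m and z of sieve_fine in the frame of pan between 0.0235 and 0.0285 m and angle between sieve_fine's own z axis and vertical below 0.06 rad), for 0.2 s.
3. the medium (yellow) sieve is nested in the fine one (horizontal distance between sieve_medium and sieve_fine below 0.0035 m and z of sieve_medium in the frame of sieve_fine between 0.0235 and 0.0285 m and angle between sieve_medium's own z axis and vertical below 0.06 rad), for 0.2 s.
4. the coarse (red) sieve is nested in the medium one (horizontal distance between sieve_coarse and sieve_medium below 0.0035 m and z of sieve_coarse in the frame of sieve_medium between 0.0235 and 0.0285 m and angle between sieve_coarse's own z axis and vertical below 0.06 rad), for 0.2 s.
5. the cover is nested in the coarse sieve (horizontal distance between cover and sieve_coarse below 0.0035 m and z of cover in the frame of sieve_coarse between 0.0235 and 0.0285 m and angle between cover's own z axis and vertical below 0.06 rad), for 0.2 s.
At the end, for the whole second after the job is handed in: On the platform from the bottom: pan in the ring (within 5.5 mm of centre, 2 mm of the face), fine, medium, coarse sieve, cover, each fully home in the part below (26 +- 2.5 mm higher, centres within 3.5 mm), level within 0.06 rad, released, at rest (all of step 1 and all of step 2 and all of step 3 and all of step 4 and all of step 5 and linear speed of each of pan, sieve_fine, sieve_medium, sieve_coarse, cover below 0.01 m/s and angular speed of each of pan, sieve_fine, sieve_medium, sieve_coarse, cover below 0.1 rad/s and contact force between the fingers and pan below 0.05 N and contact force between the fingers and sieve_fine below 0.05 N and contact force between the fingers and sieve_medium below 0.05 N and contact force between the fingers and sieve_coarse below 0.05 N and contact force between the fingers and cover below 0.05 N); the robot touches nothing.
It fails at once if the sample jar is moved by more than 25 mm (distance of jar from where it was at the start of the episode above 0.025 m).
It fails at once if the brush is moved by more than 25 mm (distance of brush from where it was at the start of the episode above 0.025 m).
It fails at once if the scoop is moved by more than 25 mm (distance of scoop from where it was at the start of the episode above 0.025 m).
It fails at once if the clamp yoke is moved by more than 25 mm (distance of yoke from where it was at the start of the episode above 0.025 m).
It fails at once if the sample jar is tipped over (angle between jar's own z axis and vertical above 0.5 rad).
It also fails if it takes over 120 s, if anything falls off the work surface, if the arm or the gripper's body presses on something with over 40 N, if the wrist force passes 120 N, or if a joint passes its speed limit or range.

### The arm

A 7-joint arm with a two-finger parallel gripper is mounted at the origin on the work surface. World frame = base frame: x ahead of the robot, y to its left, z up, the work surface at z = 0. Lengths are in m, angles in rad, forces in N, time in s.
With the tool pointing down it reaches from about 0.4 to 0.875 m from the base axis. Payload 19.3 kg.
Tool frame: the origin (TCP) lies at the very end of the fingers, on their centre line; the grasp point (between the pads) lies 19 mm behind it; y points along the fingers, x is the direction in which the jaws open and shut, and the axes are right-handed (so a half turn about y gives the same grasp; the last joint's range is limited). The gripper opens to 85 mm and grips with 20 to 120 N. Pads are 22 mm wide; open, the fingers measure 114 mm over their backs; the gripper's body (76 mm by 85 mm) begins 54 mm behind the grasp point. The pads swing forward as they close: fully open they stand 13 mm farther back than shut.
Start: joints at [-1.171, 0.521, -0.036, 1.599, 0.021, 1.021, -0.113], TCP at [0.283, 0.557, 0.231] pointing down, gripper open.
Joint ranges: [-2.91, 2.91], [-0.3, 2.13], [-1.5, 1.42], [0.17, 2.43], [-1.26, 4.41], [0.16, 1.93], [-2.52, 2.52]. Speed limits (rad/s): [1.89, 1.89, 2.39, 2.39, 3.01, 3.01, 3.01].

### API

Orientations are given as [roll, pitch, yaw] about the fixed x, y, z axes, in that order (R = Rz(yaw) Ry(pitch) Rx(roll)).
In Python, from workcell import bot gives the robot as it stands. The module is installed in compiled form; this text tells all that it offers.
- The arm moves only by the shell command python3 -m crank 'ROWS' [FORCE]. ROWS is JSON, a list of rows, each an object of numbers: "hand": the closure, from 0 (fully open) to 1 (shut); "dx", "dy", "dz": the shift along the tool's x, y, z in mm; "yaw": the turn about the tool's y in rad. In form: [{"hand": .., "dx": .., "dy": .., "dz": .., "yaw": ..}, ...]. A call has 1 to 12 rows; each row is the pose to reach, as a shift and turn from the pose commanded when the call began, along the tool's axes at that moment; what a row does not reach only later rows make up. A row lasts 1/12 s, in which the tool goes at most 41.7 mm and 7.16 degrees, less where a joint would pass 70% of its speed; a pose out of reach is approached as far as the arm can. A call with a gripper value outside its range is refused whole. The fingers move at their own pace and stop on an object; FORCE is the grip in N (left out, the last holds). Time passes only in rows, so rows that repeat a pose let the fingers close. It gives the time, the measured TCP pose, the force and the opening at its end, in the units of the state.
- bot.observe(): the state, without advancing time (a new reading comes with each control period).
- bot.grab_frame(name): name is "scene" or "top"; returns the picture (384x512x3 uint8, red, green, blue); there is no depth.
- bot.camera_info(name): a dict with "fx", "fy", "cx", "cy" (pixels), "rvec" (rotation vector, rad) and "tvec" (3), from world to camera coordinates, as OpenCV has them. Camera axes: x right, y down, z forward; pixel columns grow to the right and rows downward; lengths in m; the calibration is good to about 2 mm. A picture is of the moment at which its call begins. camera_info takes no time and is no camera call.
- bot.job_done(): hands the job in, once; it reports no verdict.
The state is a dict: "clock": time; "qpos": joint angles; "qd": joint speeds; "joint_efforts": joint torques, N m; "position": TCP position; "tool_rot": TCP orientation; "force": force on the tool from outside, world axes, zero at the start; "moment": the same for the moment, N m; "grip_width": finger opening in m.
Only numpy, scipy, OpenCV 4.12 (cv2) and the standard library are available. Lean on these libraries where they do the work, as an engineer would, in place of code of your own. Each camera call takes 0.05 s, during which the arm holds its last target.

## Working session

There is one attempt and no reset: what is moved stays moved. The work goes in short steps, Python scripts to look and compute and a shell command to move; the robot and the scene stay as the last step left them, time stands still between calls to the robot, and variables do not carry over. Pictures are saved under pics/ and viewed, and the job is handed in when it is done.

```bash
mkdir -p pics
python3 - <<'E'
from workcell import bot
import cv2,numpy as np
s=bot.observe();print({k:np.round(v,3).tolist() for k,v in s.items()})
for n in("scene","top"):
    f=bot.grab_frame(n);cv2.imwrite(f"pics/{n}0.png",cv2.resize(f[:,:,::-1],(800,600),interpolation=cv2.INTER_CUBIC))
    np.save(f"pics/{n}0.npy",f)
    print({k:np.round(v,4).tolist() for k,v in bot.camera_info(n).items()})
E
```

```text
{'clock': 0.0, 'qpos': [-1.171, 0.522, -0.036, 1.6, 0.021, 1.021, -0.113], 'qd': [0.001, 0.0, 0.0, 0.0, -0.001, -0.002, -0.0], 'joint_efforts': [-0.001, -92.71, 1.979, -36.994, 0.018, 0.008, -0.0], 'position': [0.283, 0.557, 0.231], 'tool_rot': [-1.571, 0.001, 1.101], 'force': [0.011, -0.364, 0.25], 'moment': [-0.006, 0.033, -0.034], 'grip_width': 0.085}
{'fx': 440.4859, 'fy': 440.4859, 'cx': 264.845, 'cy': 191.4731, 'rvec': [1.6841, 1.8755, -0.7445], 'tvec': [0.0359, -0.2925, 1.5341]}
{'fx': 401.0662, 'fy': 401.0662, 'cx': 252.5173, 'cy': 190.8559, 'rvec': [2.1939, -2.13, 0.14], 'tvec': [-0.0344, 0.5278, 1.1979]}
```

View pics/scene0.png

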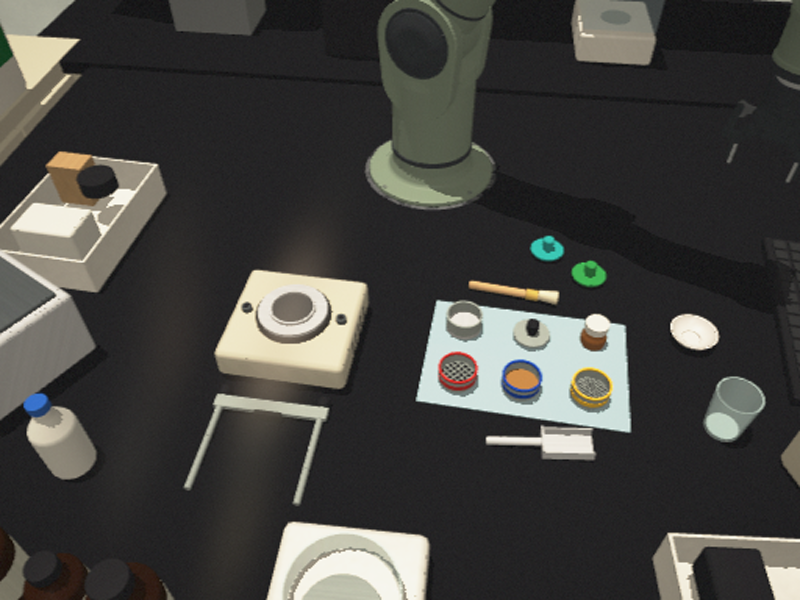

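View pics/top0.png

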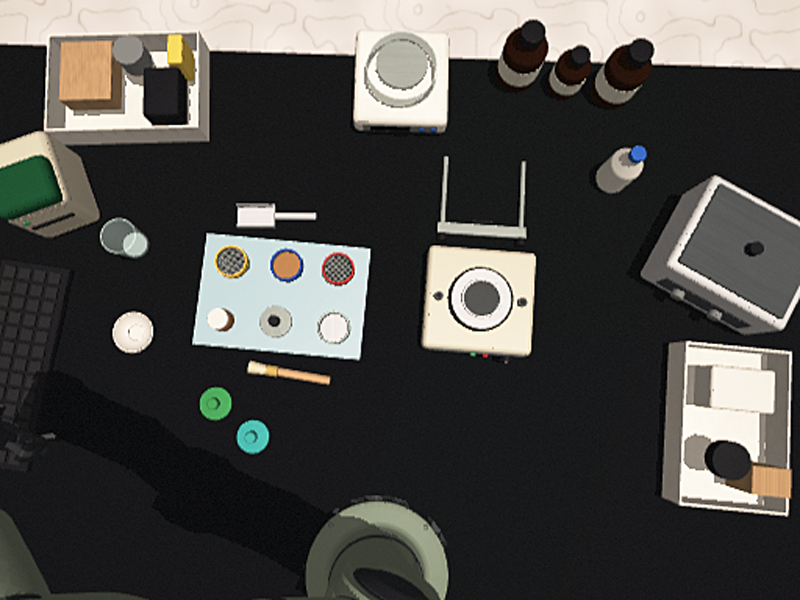

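Top picture (800×600): pan (334,327), cover (275,321), jar (220,320), medium/yellow (232,262), fine/blue (286,265), coarse/red (338,268), platform (482,298). The green (215,403) and turquoise (253,436) lids are look-alikes. Other possible confusions are the white dish (132,332), the balance pan (400,70) and the tumbler (122,238). Next I'll rectify each candidate at its rim height in both cameras.

```bash
cat > h.py <<'E'
import cv2,numpy as np
from workcell import bot
def cam(n):
    c=bot.camera_info(n);K=np.array([[c['fx'],0,c['cx']],[0,c['fy'],c['cy']],[0,0,1]])
    return K,cv2.Rodrigues(np.array(c['rvec'],float))[0],np.array(c['tvec'],float)
def H(n,z):
    K,R,t=cam(n);return K@np.c_[R[:,0],R[:,1],R[:,2]*z+t]
def w(n,u,v,z):  # native px -> world xy at z
    p=np.linalg.solve(H(n,z),[u,v,1]);return p[:2]/p[2]
def proj(n,P):
    K,R,t=cam(n);p=K@(R@np.asarray(P,float)+t);return p[:2]/p[2]
def ortho(n,f,cx,cy,z,half=.06,s=.0004):
    # image: rows down = -x, cols right = -y ; centre = (cx,cy)
    N=int(2*half/s);A=np.array([[0,-s,cx+half],[-s,0,cy+half],[0,0,1.]])
    return cv2.warpPerspective(f,H(n,z)@A,(N,N),flags=cv2.INTER_CUBIC|cv2.WARP_INVERSE_MAP)
E
python3 - <<'E'
from h import *
px=dict(pan=(334,327,.038),cover=(275,321,.017),jar=(220,320,.054),med=(232,262,.038),fine=(286,265,.038),coarse=(338,268,.038),plat=(482,298,.085))
k=.64
F={n:np.load(f"pics/{n}0.npy") for n in("top","scene")}
rows=[]
for n,(u,v,z) in px.items():
    p=w("top",u*k,v*k,z);print(n,np.round(p,4),np.hypot(*p).round(3), "scene px800",(proj("scene",[*p,z])/k).round())
    if n=='jar':continue
    t=[]
    for c in("top","scene"):
        o=ortho(c,F[c],p[0],p[1],z,half=.05,s=.0004)[:,:,::-1].copy()
        cv2.line(o,(125,0),(125,250),(0,255,0),1);cv2.line(o,(0,125),(250,125),(0,255,0),1)
        cv2.circle(o,(125,125),int(.031/.0004 if n!='plat' else .0375/.0004),(255,0,255),1)
        cv2.putText(o,n,(5,15),0,.5,(255,255,255),1);t.append(o)
    rows.append(np.vstack(t))
cv2.imwrite("pics/o1.png",np.hstack(rows[:3]));cv2.imwrite("pics/o2.png",np.hstack(rows[3:]))
E
```

```text
pan [0.4681 0.0972] 0.478 scene px800 [463. 313.]
cover [0.478  0.2159] 0.525 scene px800 [532. 332.]
jar [0.4738 0.3143] 0.569 scene px800 [594. 320.]
med [0.5899 0.3023] 0.663 scene px800 [590. 381.]
fine [0.5871 0.1962] 0.619 scene px800 [522. 374.]
coarse [0.5843 0.094 ] 0.592 scene px800 [458. 367.]
plat [ 0.5275 -0.1828] 0.558 scene px800 [291. 306.]
```

View pics/o1.png

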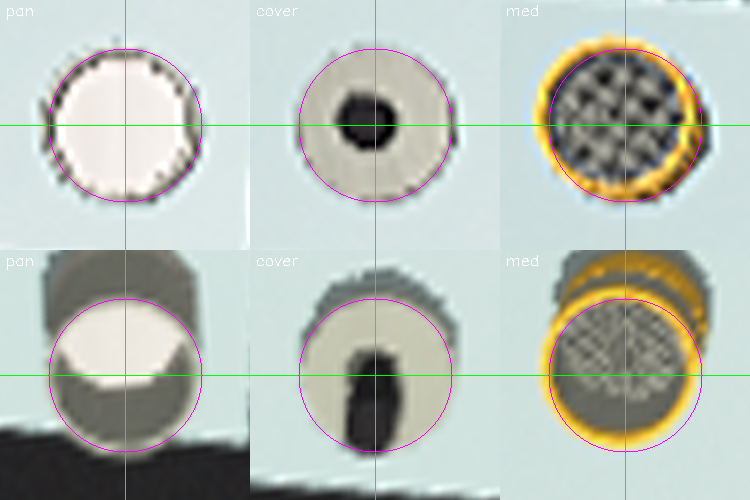

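View pics/o2.png

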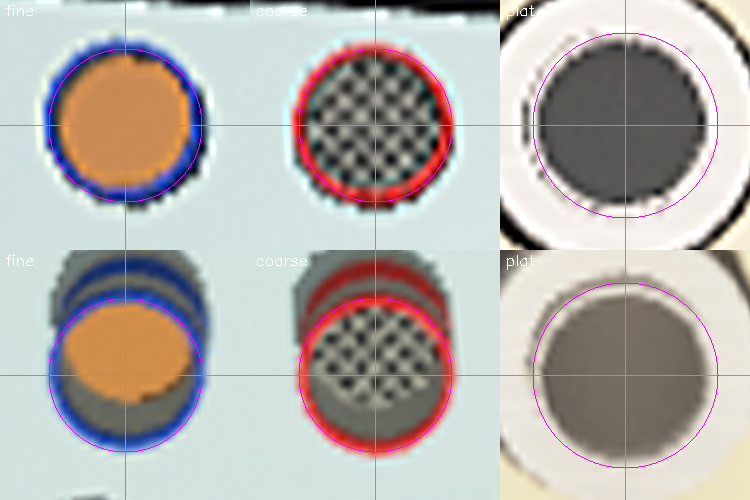

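Identities are confirmed: pan bright with no colour, blue/brown, yellow with fine grid, red with coarse grid, cover grey with black knob. Both cameras agree to about 1–2 mm. I'll aim at pan (0.468,0.098) with jaws along world x.

```bash
cat > d.py <<'E'
import sys
from h import *
from scipy.spatial.transform import Rotation as Rn
x,y,z=map(float,sys.argv[1:4]); yaw=float(sys.argv[4]) if len(sys.argv)>4 else 0.
s=bot.observe();R=Rn.from_euler('xyz',s['tool_rot']).as_matrix()
d=R.T@(np.array([x,y,z])-s['position'])*1000
print('d',d.round(1),'yaw',round(s['tool_rot'][2]-yaw,4),'F',np.round(s['force'],1),'w',round(s['grip_width'],4),'t',s['clock'])
E
python3 d.py .468 .098 .15 0
```

```text
d [-325.4   81.2 -372.9] yaw 1.1009 F [-0.7 -0.4 -0. ] w 0.0852 t 0.1
```

```bash
python3 -m crank '[{"hand":0.1,"dx":-40,"dy":10,"dz":-46,"yaw":0.12},{"hand":0.1,"dx":-65,"dy":20,"dz":-75,"yaw":0.24},{"hand":0.1,"dx":-90,"dy":30,"dz":-104,"yaw":0.36},{"hand":0.1,"dx":-115,"dy":40,"dz":-132,"yaw":0.48},{"hand":0.1,"dx":-140,"dy":50,"dz":-160,"yaw":0.6},{"hand":0.1,"dx":-166,"dy":60,"dz":-190,"yaw":0.72},{"hand":0.1,"dx":-192,"dy":70,"dz":-220,"yaw":0.84},{"hand":0.1,"dx":-218,"dy":81,"dz":-250,"yaw":0.96},{"hand":0.1,"dx":-245,"dy":81,"dz":-280,"yaw":1.08},{"hand":0.1,"dx":-272,"dy":81,"dz":-311,"yaw":1.1009},{"hand":0.1,"dx":-298,"dy":81,"dz":-342,"yaw":1.1009},{"hand":0.1,"dx":-325.4,"dy":81,"dz":-372.9,"yaw":1.1009}]' 30; python3 d.py .468 .098 .15
```

```text
clock: 1.1
position: [0.4667, 0.1007, 0.1502]
tool_rot: [-1.571, 0.0, 0.0]
force: [0.6, 0.8, -0.7]
grip_width: 0.0771
d [ 1.3  0.2 -2.7] yaw 0.0004 F [ 0.6  0.8 -0.7] w 0.0771 t 1.1
```

```bash
python3 -m crank '[{"hand":0.1,"dx":0,"dy":0,"dz":0,"yaw":0},{"hand":0.1,"dx":0,"dy":25,"dz":0,"yaw":0},{"hand":0.1,"dx":0,"dy":50,"dz":0,"yaw":0},{"hand":0.1,"dx":0,"dy":75,"dz":0,"yaw":0},{"hand":0.1,"dx":0,"dy":80,"dz":0,"yaw":0},{"hand":0.1,"dx":0,"dy":80,"dz":0,"yaw":0}]'; python3 d.py .468 .098 .016
python3 - <<'E'
from h import *
for n in("top","scene"):
    f=bot.grab_frame(n)
    u,v=proj(n,[.468,.098,.05]);u,v=int(u),int(v);c=f[v-60:v+60,u-65:u+65]
    cv2.imwrite(f"pics/a_{n}.png",cv2.resize(c[:,:,::-1],None,fx=5,fy=5,interpolation=cv2.INTER_CUBIC))
E
```

```text
clock: 1.6
position: [0.4655, 0.1022, 0.0693]
tool_rot: [-1.572, 0.003, -0.0]
force: [-0.1, 0.2, 0.7]
grip_width: 0.0764
d [ 2.6 53.3 -4.1] yaw -0.0002 F [-0.1  0.2  0.7] w 0.0764 t 1.6
```

View pics/a_scene.png

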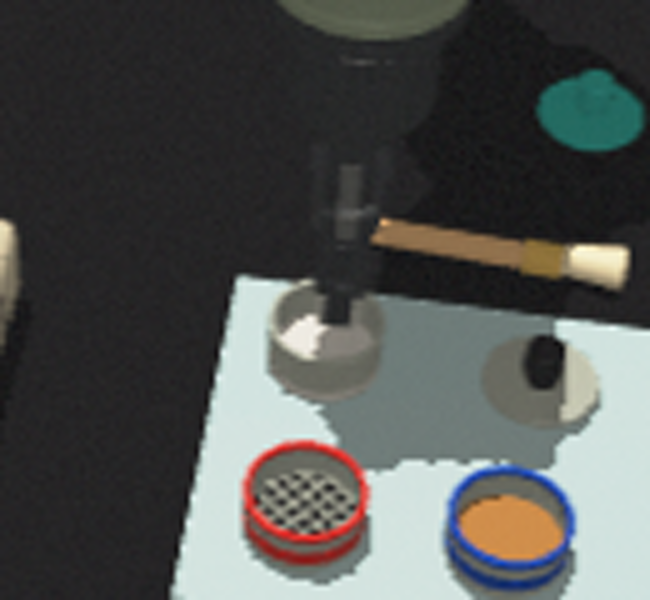

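View pics/a_top.png

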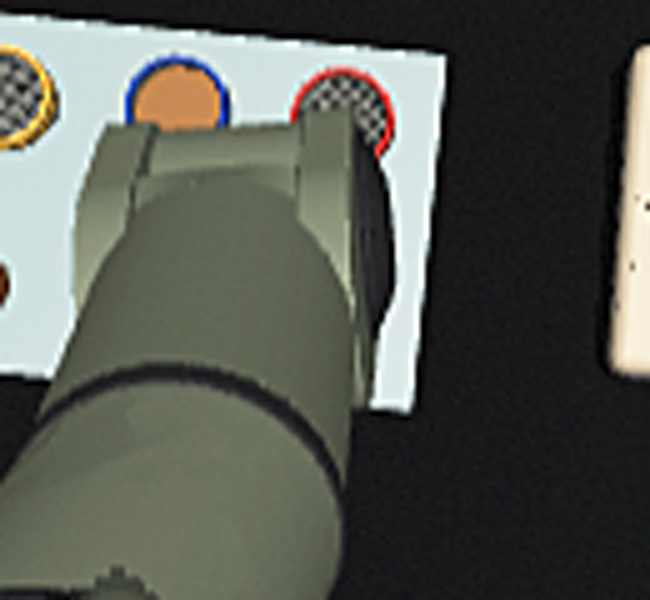

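Scene crop: the far finger tip is at (337,320) in front of the pan (rim centre about (326,318)). The arm hides the pan in the top view. I'll check the measured TCP against the picture before going down.

```bash
python3 - <<'E'
from h import *
u0,v0=(int(a) for a in proj("scene",[.468,.098,.05]))
c=lambda P:((proj("scene",P)-[u0-65,v0-60])*5+2).round()
for P in([.4655,.1022,.0693],[.504,.1022,.079],[.504,.1132,.079],[.504,.0912,.079],[.5185,.1022,.079],[.468,.098,.038]):print(P,c(P))
E
python3 d.py .468 .098 .016
```

```text
[0.4655, 0.1022, 0.0693] [338. 277.]
[0.504, 0.1022, 0.079] [336. 318.]
[0.504, 0.1132, 0.079] [358. 320.]
[0.504, 0.0912, 0.079] [314. 316.]
[0.5185, 0.1022, 0.079] [335. 339.]
[0.468, 0.098, 0.038] [326. 320.]
d [ 1.2 55.1 -4.6] yaw -0.0001 F [-0.1  1.1 -0.2] w 0.0768 t 1.7
```

```bash
python3 -m crank '[{"hand":0.1,"dx":2,"dy":0,"dz":-4,"yaw":0},{"hand":0.1,"dx":2,"dy":20,"dz":-4,"yaw":0},{"hand":0.1,"dx":2,"dy":40,"dz":-4,"yaw":0},{"hand":0.1,"dx":2,"dy":53,"dz":-4,"yaw":0},{"hand":0.1,"dx":2,"dy":53,"dz":-4,"yaw":0}]';for i in 1 2 3; do python3 -m crank '[{"hand":0.1,"dx":0,"dy":0,"dz":0,"yaw":0}]'|grep pos; done
```

```text
clock: 2.12
position: [0.4682, 0.0983, 0.0165]
tool_rot: [-1.571, 0.001, 0.0]
force: [-0.6, 0.2, 0.2]
grip_width: 0.0768
position: [0.4688, 0.0984, 0.018]
position: [0.4691, 0.0986, 0.0185]
position: [0.4692, 0.0988, 0.0185]
```

```bash
python3 -m crank '[{"hand":1,"dx":0,"dy":0,"dz":0,"yaw":0},{"hand":1,"dx":0,"dy":0,"dz":0,"yaw":0},{"hand":1,"dx":0,"dy":0,"dz":0,"yaw":0},{"hand":1,"dx":0,"dy":0,"dz":0,"yaw":0},{"hand":1,"dx":0,"dy":0,"dz":0,"yaw":0},{"hand":1,"dx":0,"dy":0,"dz":0,"yaw":0}]' 35
python3 - <<'E'
from h import *
f=bot.grab_frame("scene")
u,v=proj("scene",[.468,.098,.05]);u,v=int(u),int(v);c=f[v-40:v+40,u-50:u+50]
cv2.imwrite(f"pics/b.png",cv2.resize(c[:,:,::-1],None,fx=6,fy=6,interpolation=cv2.INTER_CUBIC))
E
```

```text
clock: 2.87
position: [0.4689, 0.0987, 0.0183]
tool_rot: [-1.57, -0.001, 0.0]
force: [-3.1, -0.8, 18.4]
grip_width: 0.0612
```

View pics/b.png

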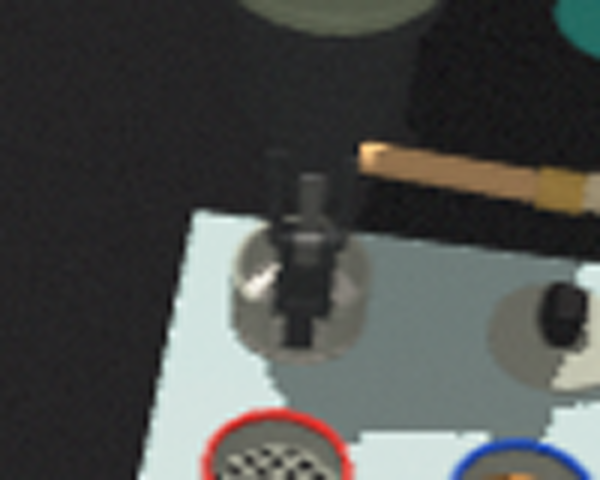

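Grip at 61 mm with the finger centred on the pan (300,300). Lifting.

```bash
python3 -m crank '[{"hand":1,"dx":0,"dy":-10,"dz":0,"yaw":0},{"hand":1,"dx":0,"dy":-30,"dz":0,"yaw":0},{"hand":1,"dx":0,"dy":-60,"dz":0,"yaw":0},{"hand":1,"dx":0,"dy":-90,"dz":0,"yaw":0},{"hand":1,"dx":0,"dy":-120,"dz":0,"yaw":0},{"hand":1,"dx":0,"dy":-140,"dz":0,"yaw":0},{"hand":1,"dx":0,"dy":-140,"dz":0,"yaw":0}]'; python3 d.py .5275 -.182 .158
```

```text
clock: 3.5
position: [0.47, 0.099, 0.1615]
tool_rot: [-1.568, -0.005, -0.0]
force: [0.3, 0.2, 2.0]
grip_width: 0.061
d [  57.5    3.2 -281. ] yaw -0.0002 F [0.3 0.2 2. ] w 0.061 t 3.5
```

```bash
python3 -m crank '[{"hand":1,"dx":2,"dy":0,"dz":-10,"yaw":0},{"hand":1,"dx":8,"dy":0,"dz":-40,"yaw":0},{"hand":1,"dx":14,"dy":0,"dz":-70,"yaw":0},{"hand":1,"dx":21,"dy":0,"dz":-102,"yaw":0},{"hand":1,"dx":28,"dy":0,"dz":-135,"yaw":0},{"hand":1,"dx":35,"dy":0,"dz":-168,"yaw":0},{"hand":1,"dx":42,"dy":0,"dz":-203,"yaw":0},{"hand":1,"dx":49,"dy":0,"dz":-235,"yaw":0},{"hand":1,"dx":54,"dy":0,"dz":-263,"yaw":0},{"hand":1,"dx":57,"dy":0,"dz":-280,"yaw":0},{"hand":1,"dx":57,"dy":0,"dz":-280,"yaw":0},{"hand":1,"dx":57,"dy":0,"dz":-280,"yaw":0}]'; python3 d.py .5275 -.182 .1143;python3 - <<'E'
from h import *
f=bot.grab_frame("scene")
u,v=proj("scene",[.5275,-.182,.1]);u,v=int(u),int(v);c=f[v-55:v+55,u-65:u+65]
cv2.imwrite(f"pics/c.png",cv2.resize(c[:,:,::-1],None,fx=6,fy=6,interpolation=cv2.INTER_CUBIC)[:600,:800])
E
python3 d.py .5275 -.182 .1143
```

```text
clock: 4.5
position: [0.5245, -0.1828, 0.1564]
tool_rot: [-1.571, 0.002, -0.002]
force: [0.5, 0.6, -0.4]
grip_width: 0.0608
d [ 3.1 42.1  0.8] yaw -0.0022 F [ 0.5  0.6 -0.4] w 0.0608 t 4.5
d [ 2.9 42.2 -0.4] yaw -0.0006 F [-0.4  0.6 -1. ] w 0.061 t 4.55
```

View pics/c.png

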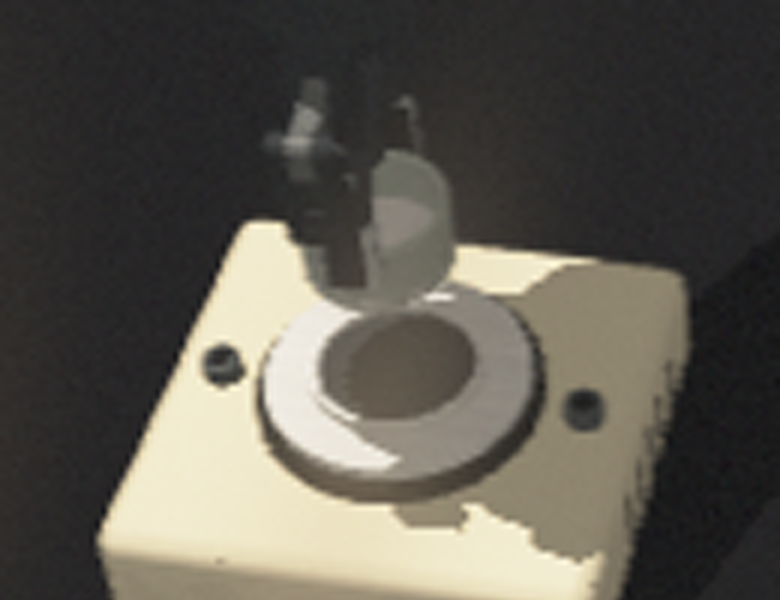

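```bash
cat > ov.py <<'E'
# overlay: python3 ov.py out cx cy cz half  then circles x,y,z,r ...
import sys
from h import *
out,cam_,cx,cy,cz,hw=sys.argv[1],sys.argv[2],*map(float,sys.argv[3:7])
f=bot.grab_frame(cam_);u,v=proj(cam_,[cx,cy,cz]);hw=int(hw);k=int(390/hw)
u,v=int(u),int(v);x0=max(0,u-hw);y0=max(0,v-int(hw*.76));c=f[y0:v+int(hw*.76),x0:u+hw]
o=cv2.resize(c[:,:,::-1],None,fx=k,fy=k,interpolation=cv2.INTER_CUBIC);o=np.ascontiguousarray(o)
cols=[(255,0,255),(0,255,0),(255,255,0),(0,165,255)]
for i,a in enumerate(sys.argv[7:]):
    x,y,z,r=map(float,a.split(','))
    P=[((proj(cam_,[x+r*np.cos(t),y+r*np.sin(t),z])-[x0,y0]+.5)*k) for t in np.linspace(0,6.2832,73)]
    cv2.polylines(o,[np.array(P).round().astype(int)],True,cols[i%4],1)
cv2.imwrite(out,o);print(o.shape)
E
python3 ov.py pics/c2.png scene .5275 -.182 .1 65 .5246,-.182,.142,.031 .5246,-.182,.176,.031 .5275,-.182,.085,.0335; python3 d.py .5275 -.182 .1143
```

```text
(588, 780, 3)
d [ 2.7 42.4 -1.1] yaw 0.0003 F [ 0.7  0.2 -0.7] w 0.0606 t 4.6
```

View pics/c2.png

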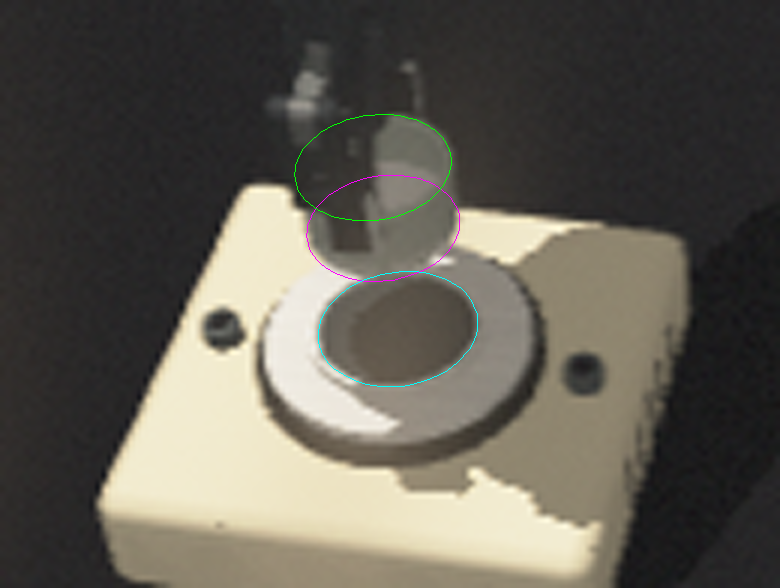

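Predicted outlines from the measured TCP match the held pan and ring (centre about (398,328)) to about 1 mm. Descending.

```bash
python3 -m crank '[{"hand":1,"dx":3,"dy":0,"dz":-1,"yaw":0},{"hand":1,"dx":3,"dy":15,"dz":-1,"yaw":0},{"hand":1,"dx":3,"dy":30,"dz":-1,"yaw":0},{"hand":1,"dx":3,"dy":42,"dz":-1,"yaw":0},{"hand":1,"dx":3,"dy":50,"dz":-1,"yaw":0},{"hand":1,"dx":3,"dy":52,"dz":-1,"yaw":0},{"hand":1,"dx":3,"dy":52,"dz":-1,"yaw":0}]'; python3 d.py .5275 -.182 .0943;python3 ov.py pics/c3.png scene .5275 -.182 .1 65 .5275,-.182,.085,.0335; python3 d.py .5275 -.182 .0943
```

```text
clock: 5.18
position: [0.5283, -0.1822, 0.1049]
tool_rot: [-1.571, 0.001, 0.0]
force: [0.5, -0.2, -1.1]
grip_width: 0.0608
d [-0.8 10.6  0.2] yaw 0.0004 F [ 0.5 -0.2 -1.1] w 0.0608 t 5.1833
(588, 780, 3)
d [-1.1 11.2  0.4] yaw 0.0002 F [-0.3 -1.5 -0.5] w 0.0612 t 5.2333
```

View pics/c3.png

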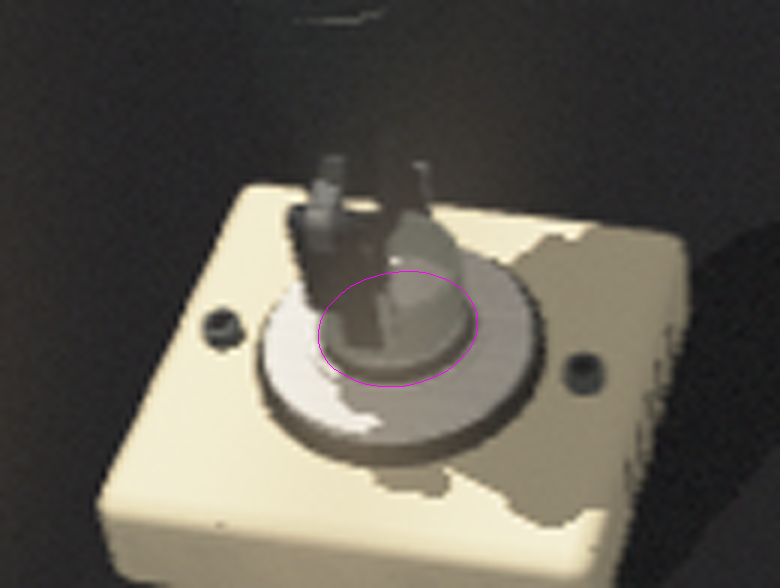

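The pan hovers centred over the ring (foot about (398,355)). Lowering the rest.

```bash
python3 -m crank '[{"hand":1,"dx":-0.5,"dy":4,"dz":0,"yaw":0},{"hand":1,"dx":-0.5,"dy":7,"dz":0,"yaw":0},{"hand":1,"dx":-0.5,"dy":9,"dz":0,"yaw":0},{"hand":1,"dx":-0.5,"dy":10,"dz":0,"yaw":0},{"hand":1,"dx":-0.5,"dy":10,"dz":0,"yaw":0},{"hand":1,"dx":-0.5,"dy":10,"dz":0,"yaw":0}]'
```

```text
clock: 5.73
position: [0.528, -0.1825, 0.0954]
tool_rot: [-1.571, -0.0, 0.0]
force: [0.3, 0.1, -1.2]
grip_width: 0.0614
```

```bash
python3 -m crank '[{"hand":1,"dx":0,"dy":1,"dz":0,"yaw":0},{"hand":1,"dx":0,"dy":1.5,"dz":0,"yaw":0},{"hand":1,"dx":0,"dy":2,"dz":0,"yaw":0},{"hand":1,"dx":0,"dy":2,"dz":0,"yaw":0}]'; python3 ov.py pics/c4.png scene .5275 -.182 .1 48 .528,-.1825,.080,.0285 .528,-.1825,.114,.031
```

```text
clock: 6.07
position: [0.5281, -0.1825, 0.0944]
tool_rot: [-1.571, -0.001, -0.0]
force: [-6.9, 2.7, 23.3]
grip_width: 0.0613
(576, 768, 3)
```

View pics/c4.png

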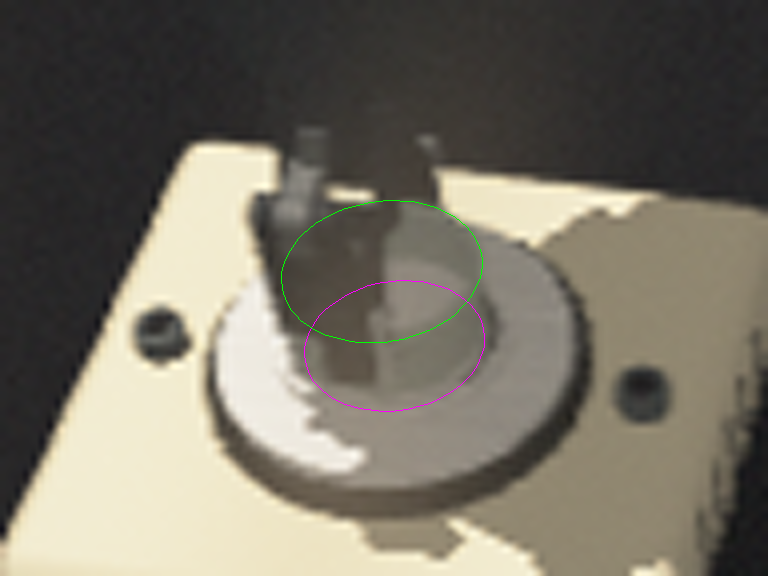

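Contact at the expected height (0.0944). Release.

```bash
python3 -m crank '[{"hand":1,"dx":0,"dy":-1,"dz":0,"yaw":0},{"hand":0.1,"dx":0,"dy":-1,"dz":0,"yaw":0},{"hand":0.1,"dx":0,"dy":-1,"dz":0,"yaw":0},{"hand":0.1,"dx":0,"dy":-1,"dz":0,"yaw":0},{"hand":0.1,"dx":0,"dy":-1,"dz":0,"yaw":0},{"hand":0.1,"dx":0,"dy":-20,"dz":0,"yaw":0},{"hand":0.1,"dx":0,"dy":-45,"dz":0,"yaw":0},{"hand":0.1,"dx":0,"dy":-70,"dz":0,"yaw":0},{"hand":0.1,"dx":0,"dy":-80,"dz":0,"yaw":0}]'; python3 ov.py pics/c5.png scene .5275 -.182 .1 48 .528,-.1825,.080,.0285 .528,-.1825,.114,.031;python3 d.py .5885 .1966 .12
```

```text
clock: 6.87
position: [0.5288, -0.1829, 0.176]
tool_rot: [-1.571, -0.003, -0.0]
force: [1.2, -0.5, -0.3]
grip_width: 0.0768
(576, 768, 3)
d [ 59.   56.5 379.6] yaw -0.0001 F [ 2.4 -0.4  2.5] w 0.0767 t 6.9167
```

View pics/c5.png

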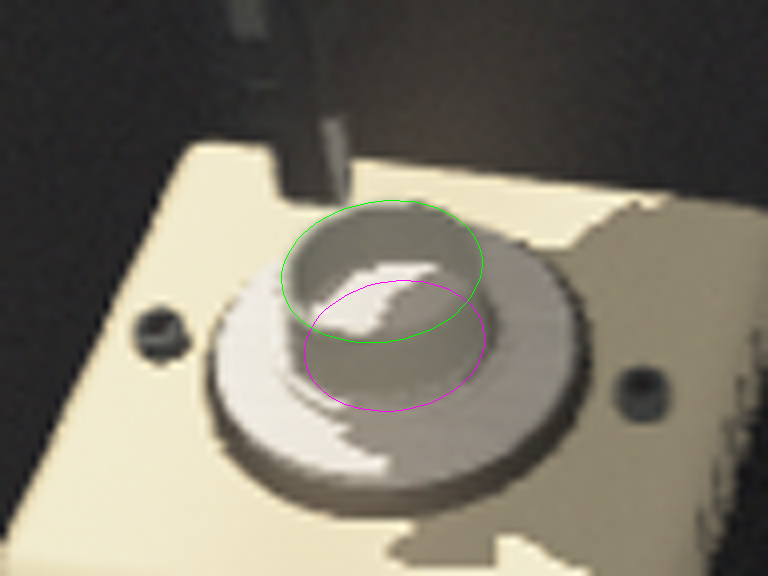

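The pan stands in the ring (rim about (386,272), level). Going to the fine sieve.

```bash
python3 -m crank '[{"hand":0.1,"dx":5,"dy":0,"dz":30,"yaw":0},{"hand":0.1,"dx":10,"dy":0,"dz":65,"yaw":0},{"hand":0.1,"dx":16,"dy":5,"dz":102,"yaw":0},{"hand":0.1,"dx":22,"dy":10,"dz":140,"yaw":0},{"hand":0.1,"dx":28,"dy":15,"dz":178,"yaw":0},{"hand":0.1,"dx":34,"dy":20,"dz":216,"yaw":0},{"hand":0.1,"dx":40,"dy":26,"dz":254,"yaw":0},{"hand":0.1,"dx":46,"dy":32,"dz":292,"yaw":0},{"hand":0.1,"dx":52,"dy":38,"dz":330,"yaw":0},{"hand":0.1,"dx":57,"dy":44,"dz":360,"yaw":0},{"hand":0.1,"dx":59,"dy":50,"dz":379,"yaw":0},{"hand":0.1,"dx":59,"dy":56,"dz":380,"yaw":0}]'; python3 -m crank '[{"hand":0.1,"dx":0,"dy":10,"dz":0,"yaw":0},{"hand":0.1,"dx":0,"dy":30,"dz":0,"yaw":0},{"hand":0.1,"dx":0,"dy":50,"dz":0,"yaw":0},{"hand":0.1,"dx":0,"dy":50,"dz":0,"yaw":0}]';python3 ov.py pics/d1.png scene .5885 .1966 .06 48 .5885,.1966,.038,.031;python3 ov.py pics/d1t.png top .5275 -.182 .1 35 .528,-.1825,.114,.0282 .5275,-.182,.085,.0375; python3 d.py .5885 .1966 .0185
```

```text
clock: 7.92
position: [0.5862, 0.2027, 0.1157]
tool_rot: [-1.569, 0.001, 0.005]
force: [-0.1, 0.4, -1.0]
grip_width: 0.0769
clock: 8.25
position: [0.585, 0.1954, 0.0635]
tool_rot: [-1.573, 0.005, -0.001]
force: [-0.9, -0.1, -0.1]
grip_width: 0.0769
(576, 768, 3)
(572, 770, 3)
d [ 1.9 48.4  0.5] yaw -0.0014 F [ 0.1 -0.7  0.6] w 0.0767 t 8.35
```

View pics/d1.png

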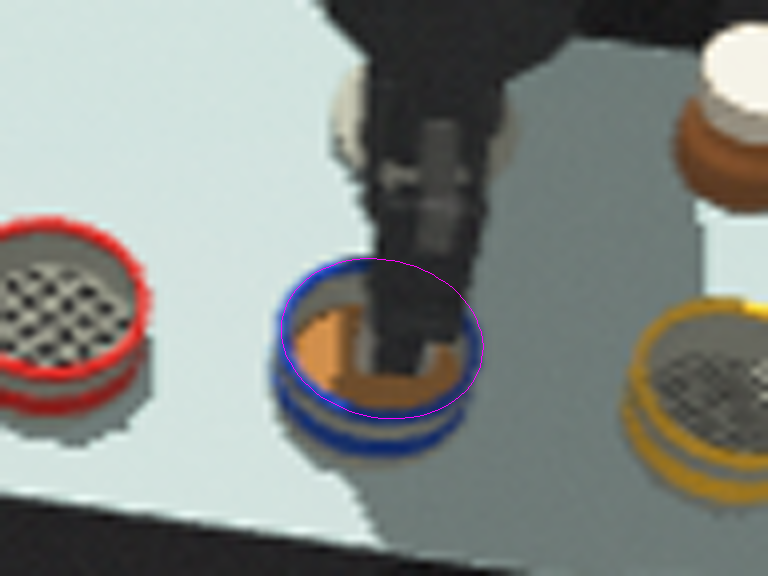

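View pics/d1t.png

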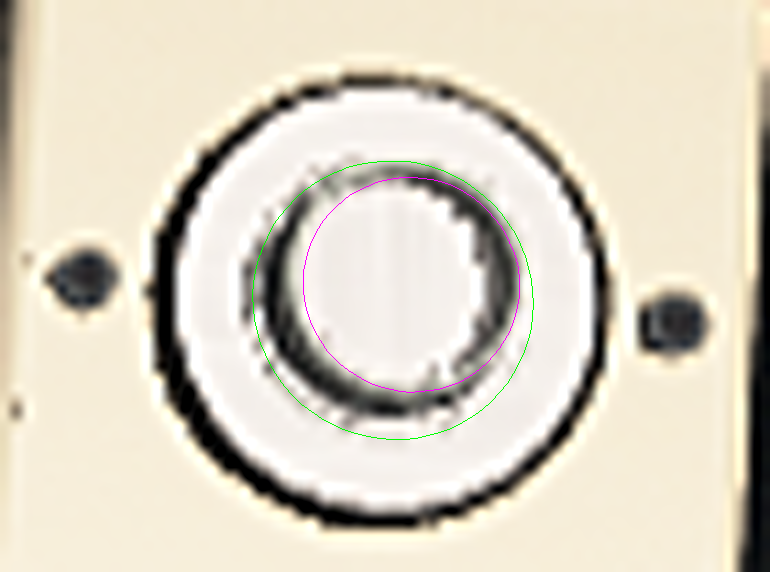

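The fine rim (377,336) sits about 1.3 mm left of my overlay, so y≈0.1955. In the top view the pan rim looks shifted about +y by 1–2 mm (right edge 520, left about 285). I'll measure the pan better while the arm is clear.

```bash
python3 ov.py pics/e1.png scene .5275 -.182 .1 30 .528,-.181,.114,.031 .528,-.181,.114,.0282;python3 ov.py pics/e1t.png top .5275 -.182 .1 30 .528,-.181,.114,.031 .528,-.181,.114,.0282
```

```text
(572, 780, 3)
(572, 780, 3)
```

View pics/e1.png

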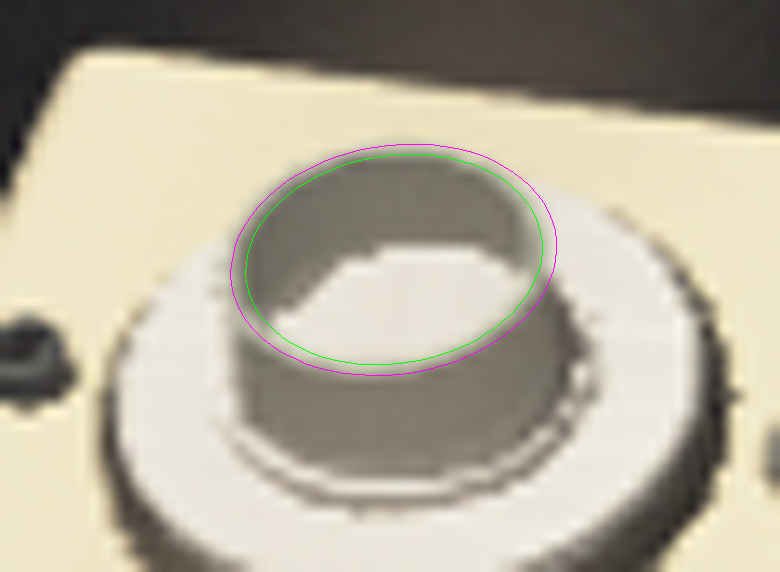

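View pics/e1t.png

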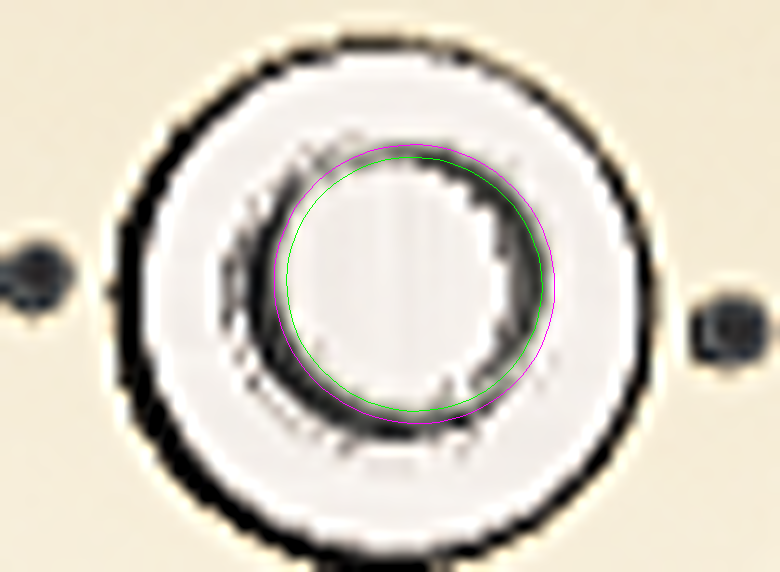

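Both views fit the pan rim at (0.528,−0.181), seated in the ring. Descending onto the fine sieve.

```bash
python3 d.py .5885 .1957 .0185; python3 -m crank '[{"hand":0.1,"dx":2,"dy":0,"dz":0,"yaw":0},{"hand":0.1,"dx":2,"dy":20,"dz":0,"yaw":0},{"hand":0.1,"dx":2,"dy":38,"dz":0,"yaw":0},{"hand":0.1,"dx":2,"dy":47,"dz":0,"yaw":0},{"hand":0.1,"dx":2,"dy":47,"dz":0,"yaw":0},{"hand":0.1,"dx":2,"dy":47,"dz":0,"yaw":0}]';python3 d.py .5885 .1957 .0185
```

```text
d [ 0.9 49.7 -1.2] yaw -0.0009 F [-0.2  0.8  0.6] w 0.0769 t 8.45
clock: 8.95
position: [0.5892, 0.1974, 0.0208]
tool_rot: [-1.571, -0.0, -0.0]
force: [0.4, -0.3, 0.2]
grip_width: 0.0767
d [-0.7  2.3 -1.7] yaw -0.0001 F [ 0.4 -0.3  0.2] w 0.0767 t 8.95
```

```bash
python3 -m crank '[{"hand":0.1,"dx":0,"dy":2,"dz":-1.5,"yaw":0},{"hand":0.1,"dx":0,"dy":2,"dz":-1.5,"yaw":0},{"hand":1,"dx":0,"dy":2,"dz":-1.5,"yaw":0},{"hand":1,"dx":0,"dy":2,"dz":-1.5,"yaw":0},{"hand":1,"dx":0,"dy":2,"dz":-1.5,"yaw":0},{"hand":1,"dx":0,"dy":2,"dz":-1.5,"yaw":0},{"hand":1,"dx":0,"dy":2,"dz":-1.5,"yaw":0},{"hand":1,"dx":0,"dy":2,"dz":-1.5,"yaw":0}]';python3 ov.py pics/f1.png scene .5885 .1957 .06 40 .5885,.1957,.038,.031
```

```text
clock: 9.62
position: [0.5893, 0.1961, 0.0193]
tool_rot: [-1.57, -0.001, -0.0]
force: [-3.5, -1.0, 10.6]
grip_width: 0.0613
(540, 720, 3)
```

View pics/f1.png

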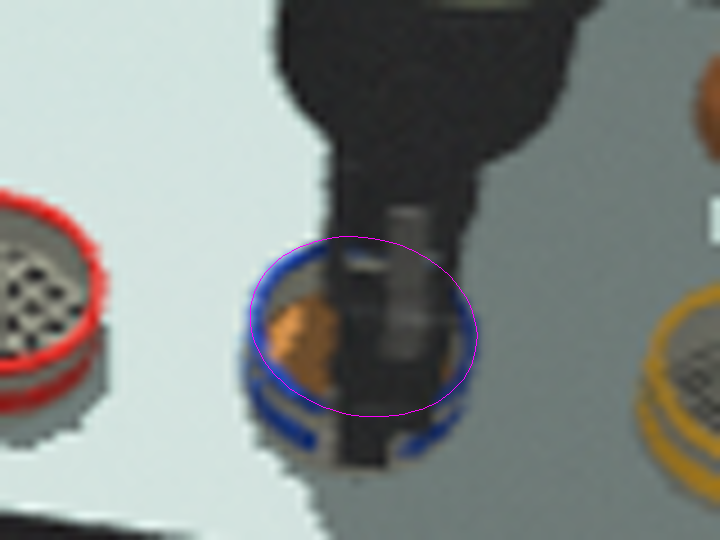

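```bash
python3 -m crank '[{"hand":1,"dx":0,"dy":-10,"dz":0,"yaw":0},{"hand":1,"dx":0,"dy":-30,"dz":0,"yaw":0},{"hand":1,"dx":0,"dy":-60,"dz":0,"yaw":0},{"hand":1,"dx":0,"dy":-90,"dz":0,"yaw":0},{"hand":1,"dx":0,"dy":-120,"dz":0,"yaw":0},{"hand":1,"dx":0,"dy":-145,"dz":0,"yaw":0},{"hand":1,"dx":0,"dy":-150,"dz":0,"yaw":0},{"hand":1,"dx":0,"dy":-150,"dz":0,"yaw":0}]'; python3 d.py .528 -.181 .165
```

```text
clock: 10.33
position: [0.5897, 0.1964, 0.1708]
tool_rot: [-1.569, -0.003, 0.0]
force: [-0.5, 1.1, -2.3]
grip_width: 0.0608
d [ -61.8    5.  -377.4] yaw 0.0001 F [-0.5  1.1 -2.3] w 0.0608 t 10.3333
```

```bash
python3 -m crank '[{"hand":1,"dx":-2,"dy":0,"dz":-12,"yaw":0},{"hand":1,"dx":-7,"dy":0,"dz":-45,"yaw":0},{"hand":1,"dx":-13,"dy":0,"dz":-83,"yaw":0},{"hand":1,"dx":-20,"dy":0,"dz":-122,"yaw":0},{"hand":1,"dx":-26,"dy":0,"dz":-161,"yaw":0},{"hand":1,"dx":-33,"dy":0,"dz":-200,"yaw":0},{"hand":1,"dx":-39,"dy":0,"dz":-239,"yaw":0},{"hand":1,"dx":-45,"dy":0,"dz":-278,"yaw":0},{"hand":1,"dx":-52,"dy":0,"dz":-317,"yaw":0},{"hand":1,"dx":-57,"dy":0,"dz":-350,"yaw":0},{"hand":1,"dx":-61,"dy":0,"dz":-370,"yaw":0},{"hand":1,"dx":-62,"dy":0,"dz":-377,"yaw":0}]'; python3 -m crank '[{"hand":1,"dx":0,"dy":0,"dz":0,"yaw":0},{"hand":1,"dx":0,"dy":5,"dz":0,"yaw":0},{"hand":1,"dx":0,"dy":5,"dz":0,"yaw":0}]';  python3 d.py .528 -.181 .1213
```

```text
clock: 11.33
position: [0.5246, -0.1853, 0.1674]
tool_rot: [-1.572, 0.002, -0.005]
force: [-0.1, 0.2, -0.8]
grip_width: 0.0609
clock: 11.58
position: [0.5267, -0.1793, 0.162]
tool_rot: [-1.57, 0.002, 0.002]
force: [-0.7, -0.5, -0.8]
grip_width: 0.0611
d [ 1.3 40.7 -1.8] yaw 0.0018 F [-0.7 -0.5 -0.8] w 0.0611 t 11.5833
```

```bash
python3 -m crank '[{"hand":1,"dx":1,"dy":8,"dz":-1,"yaw":0},{"hand":1,"dx":1,"dy":20,"dz":-1,"yaw":0},{"hand":1,"dx":1,"dy":26,"dz":-1,"yaw":0},{"hand":1,"dx":1,"dy":27,"dz":-1,"yaw":0},{"hand":1,"dx":1,"dy":27,"dz":-1,"yaw":0}]';  python3 d.py .528 -.181 .1213; python3 ov.py pics/g1.png scene .5275 -.182 .12 48 .528,-.181,.114,.031 .528,-.181,.154,.031;  python3 d.py .528 -.181 .1213
```

```text
clock: 12.0
position: [0.5278, -0.1814, 0.1358]
tool_rot: [-1.571, 0.001, 0.001]
force: [0.3, 0.1, 0.0]
grip_width: 0.0613
d [ 0.2 14.5  0.4] yaw 0.0007 F [0.3 0.1 0. ] w 0.0613 t 12.0
(576, 768, 3)
d [-0.  15.   0.6] yaw 0.0005 F [ 0.5 -0.2 -1.1] w 0.0612 t 12.05
```

View pics/g1.png

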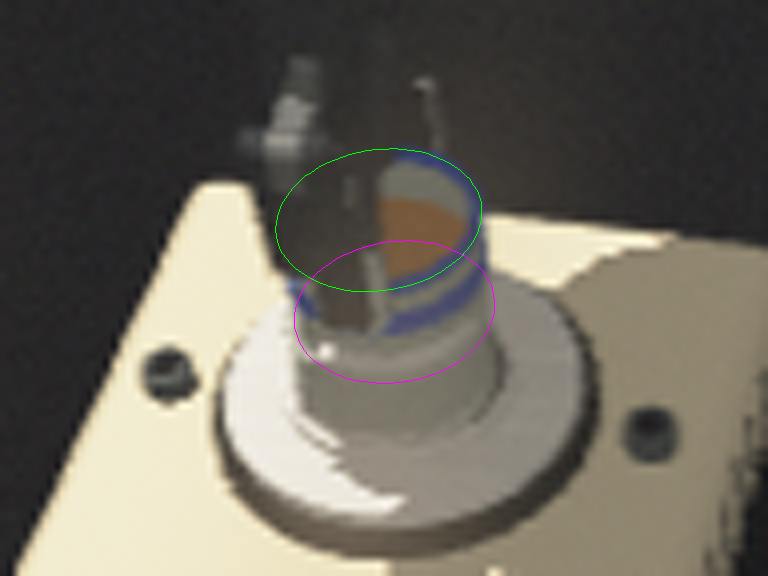

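The blue sieve hovers centred over the pan rim (rim about (380,220) vs pan (394,312)). Insert.

```bash
python3 -m crank '[{"hand":1,"dx":0,"dy":4,"dz":0.3,"yaw":0},{"hand":1,"dx":0,"dy":8,"dz":0.3,"yaw":0},{"hand":1,"dx":0,"dy":11,"dz":0.3,"yaw":0},{"hand":1,"dx":0,"dy":12.5,"dz":0.3,"yaw":0},{"hand":1,"dx":0,"dy":12.5,"dz":0.3,"yaw":0},{"hand":1,"dx":0,"dy":12.5,"dz":0.3,"yaw":0}]';  python3 d.py .528 -.181 .1213
```

```text
clock: 12.55
position: [0.5279, -0.1817, 0.1238]
tool_rot: [-1.571, 0.0, -0.0]
force: [-1.3, 0.1, -0.6]
grip_width: 0.061
d [0.1 2.5 0.7] yaw -0.0001 F [-1.3  0.1 -0.6] w 0.061 t 12.55
```

```bash
python3 -m crank '[{"hand":1,"dx":0,"dy":1.5,"dz":0,"yaw":0},{"hand":1,"dx":0,"dy":2.5,"dz":0,"yaw":0},{"hand":1,"dx":0,"dy":3,"dz":0,"yaw":0},{"hand":1,"dx":0,"dy":3,"dz":0,"yaw":0}]';  python3 d.py .528 -.181 .1213
```

```text
clock: 12.88
position: [0.5281, -0.1817, 0.1214]
tool_rot: [-1.571, -0.001, -0.0]
force: [-2.4, 1.5, 10.3]
grip_width: 0.0609
d [-0.1  0.1  0.7] yaw -0.0001 F [-2.4  1.5 10.3] w 0.0609 t 12.8833
```

Seated: contact at 0.1214, as predicted. Release and go to the medium sieve.

```bash
python3 -m crank '[{"hand":1,"dx":0,"dy":0,"dz":0,"yaw":0},{"hand":0.1,"dx":0,"dy":0,"dz":0,"yaw":0},{"hand":0.1,"dx":0,"dy":0,"dz":0,"yaw":0},{"hand":0.1,"dx":0,"dy":0,"dz":0,"yaw":0},{"hand":0.1,"dx":0,"dy":-1,"dz":0,"yaw":0},{"hand":0.1,"dx":0,"dy":-20,"dz":0,"yaw":0},{"hand":0.1,"dx":0,"dy":-45,"dz":0,"yaw":0},{"hand":0.1,"dx":0,"dy":-60,"dz":0,"yaw":0},{"hand":0.1,"dx":0,"dy":-60,"dz":0,"yaw":0}]'; python3 d.py .5929 .3051 .12
```

```text
clock: 13.63
position: [0.5292, -0.1822, 0.1837]
tool_rot: [-1.572, -0.004, -0.0]
force: [1.3, 0.4, 1.2]
grip_width: 0.077
d [ 63.3  63.6 487.3] yaw -0.0003 F [1.3 0.4 1.2] w 0.077 t 13.6333
```

```bash
python3 -m crank '[{"hand":0.1,"dx":2,"dy":0,"dz":20,"yaw":0},{"hand":0.1,"dx":7,"dy":0,"dz":55,"yaw":0},{"hand":0.1,"dx":12,"dy":0,"dz":95,"yaw":0},{"hand":0.1,"dx":17,"dy":0,"dz":135,"yaw":0},{"hand":0.1,"dx":23,"dy":5,"dz":175,"yaw":0},{"hand":0.1,"dx":28,"dy":10,"dz":215,"yaw":0},{"hand":0.1,"dx":33,"dy":15,"dz":255,"yaw":0},{"hand":0.1,"dx":38,"dy":20,"dz":295,"yaw":0},{"hand":0.1,"dx":43,"dy":25,"dz":335,"yaw":0},{"hand":0.1,"dx":49,"dy":30,"dz":375,"yaw":0},{"hand":0.1,"dx":54,"dy":35,"dz":415,"yaw":0},{"hand":0.1,"dx":59,"dy":40,"dz":450,"yaw":0}]'; python3 d.py .5929 .3051 .07
```

```text
clock: 14.63
position: [0.5864, 0.2714, 0.1399]
tool_rot: [-1.571, 0.001, 0.001]
force: [0.3, -0.4, 0.1]
grip_width: 0.0771
d [ 6.6 69.9 33.7] yaw 0.0013 F [ 0.3 -0.4  0.1] w 0.0771 t 14.6333
```

```bash
python3 -m crank '[{"hand":0.1,"dx":3,"dy":15,"dz":20,"yaw":0},{"hand":0.1,"dx":4,"dy":35,"dz":35,"yaw":0},{"hand":0.1,"dx":4,"dy":60,"dz":37,"yaw":0},{"hand":0.1,"dx":4,"dy":72,"dz":37,"yaw":0},{"hand":0.1,"dx":4,"dy":72,"dz":37,"yaw":0},{"hand":0.1,"dx":4,"dy":72,"dz":37,"yaw":0}]'; python3 d.py .5929 .3051 .0185;python3 ov.py pics/i1.png scene .5929 .3051 .06 40 .5929,.3051,.038,.031;python3 ov.py pics/i2.png scene .5275 -.182 .12 48 .528,-.181,.106,.031 .528,-.181,.140,.031;python3 d.py .5929 .3051 .0185
```

```text
clock: 15.13
position: [0.591, 0.3043, 0.0687]
tool_rot: [-1.572, 0.001, -0.001]
force: [-0.2, -1.0, 0.4]
grip_width: 0.0772
d [ 1.9 50.2  0.8] yaw -0.0009 F [-0.2 -1.   0.4] w 0.0772 t 15.1333
(540, 720, 3)
(576, 768, 3)
d [ 1.  51.7  0.3] yaw -0.001 F [-1.4 -0.1  0.2] w 0.0772 t 15.2333
```

View pics/i1.png

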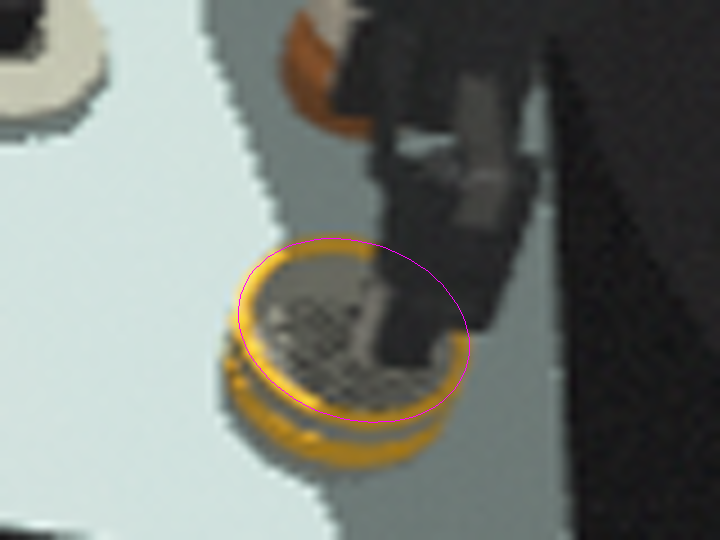

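View pics/i2.png

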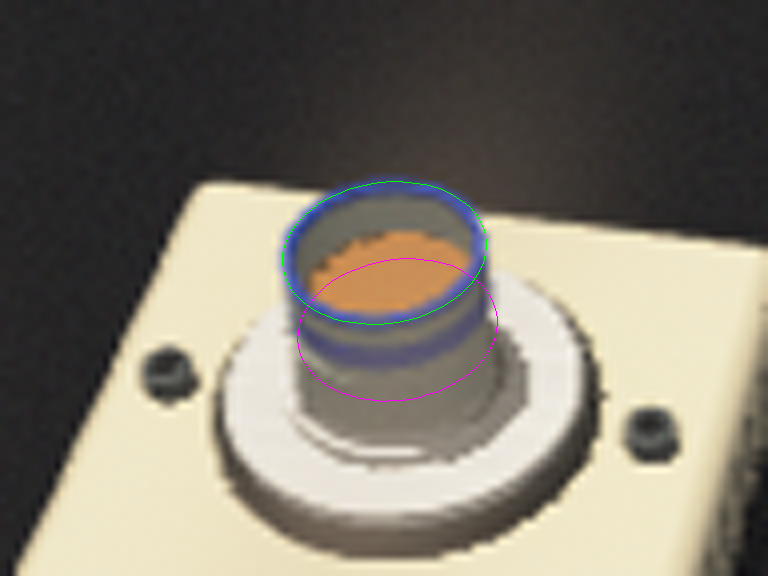

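The fine sieve is nested level, with its rim exactly on the predicted circle (385,252). The medium rim (352,330) matches too. Descending.

```bash
python3 -m crank '[{"hand":0.1,"dx":1.5,"dy":10,"dz":0,"yaw":0},{"hand":0.1,"dx":1.5,"dy":30,"dz":0,"yaw":0},{"hand":0.1,"dx":1.5,"dy":45,"dz":0,"yaw":0},{"hand":0.1,"dx":1.5,"dy":50,"dz":0,"yaw":0},{"hand":0.1,"dx":1.5,"dy":50,"dz":0,"yaw":0},{"hand":0.1,"dx":1.5,"dy":50,"dz":0,"yaw":0}]';python3 d.py .5929 .3048 .0185
```

```text
clock: 15.73
position: [0.5926, 0.3052, 0.019]
tool_rot: [-1.571, 0.0, -0.0]
force: [0.2, 0.2, 0.0]
grip_width: 0.0769
d [ 0.3  0.5 -0.4] yaw -0.0002 F [0.2 0.2 0. ] w 0.0769 t 15.7333
```

```bash
python3 -m crank '[{"hand":1,"dx":0,"dy":0,"dz":-0.4,"yaw":0},{"hand":1,"dx":0,"dy":0,"dz":-0.4,"yaw":0},{"hand":1,"dx":0,"dy":0,"dz":-0.4,"yaw":0},{"hand":1,"dx":0,"dy":0,"dz":-0.4,"yaw":0},{"hand":1,"dx":0,"dy":0,"dz":-0.4,"yaw":0},{"hand":1,"dx":0,"dy":0,"dz":-0.4,"yaw":0}]';python3 ov.py pics/j1.png scene .5929 .3051 .06 40 .5929,.3048,.038,.031
```

```text
clock: 16.23
position: [0.5929, 0.3051, 0.0201]
tool_rot: [-1.57, -0.001, -0.0]
force: [-2.3, -1.9, 7.0]
grip_width: 0.061
(540, 720, 3)
```

View pics/j1.png

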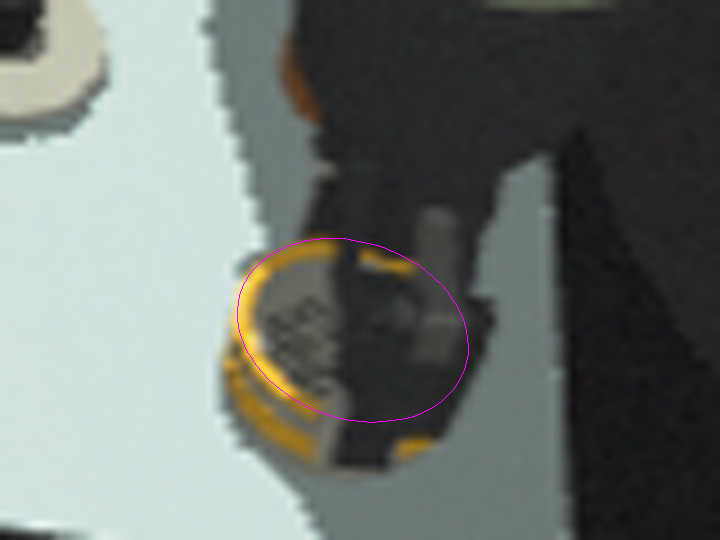

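```bash
python3 -m crank '[{"hand":1,"dx":0,"dy":-10,"dz":0,"yaw":0},{"hand":1,"dx":0,"dy":-30,"dz":0,"yaw":0},{"hand":1,"dx":0,"dy":-60,"dz":0,"yaw":0},{"hand":1,"dx":0,"dy":-95,"dz":0,"yaw":0},{"hand":1,"dx":0,"dy":-130,"dz":0,"yaw":0},{"hand":1,"dx":0,"dy":-160,"dz":0,"yaw":0},{"hand":1,"dx":0,"dy":-170,"dz":0,"yaw":0},{"hand":1,"dx":0,"dy":-170,"dz":0,"yaw":0}]'; python3 d.py .528 -.181 .19
```

```text
clock: 16.95
position: [0.5937, 0.3055, 0.1929]
tool_rot: [-1.568, -0.005, -0.0]
force: [0.7, 0.7, -1.0]
grip_width: 0.0613
d [ -65.7    1.2 -486.6] yaw -0.0 F [ 0.7  0.7 -1. ] w 0.0613 t 16.95
```

```bash
python3 -m crank '[{"hand":1,"dx":-2,"dy":0,"dz":-12,"yaw":0},{"hand":1,"dx":-6,"dy":0,"dz":-45,"yaw":0},{"hand":1,"dx":-11,"dy":0,"dz":-83,"yaw":0},{"hand":1,"dx":-16,"dy":0,"dz":-121,"yaw":0},{"hand":1,"dx":-21,"dy":0,"dz":-159,"yaw":0},{"hand":1,"dx":-27,"dy":0,"dz":-197,"yaw":0},{"hand":1,"dx":-32,"dy":0,"dz":-235,"yaw":0},{"hand":1,"dx":-37,"dy":0,"dz":-273,"yaw":0},{"hand":1,"dx":-42,"dy":0,"dz":-311,"yaw":0},{"hand":1,"dx":-47,"dy":0,"dz":-349,"yaw":0},{"hand":1,"dx":-52,"dy":0,"dz":-387,"yaw":0},{"hand":1,"dx":-57,"dy":0,"dz":-420,"yaw":0}]'; python3 d.py .528 -.181 .185
```

```text
clock: 17.95
position: [0.5336, -0.1179, 0.1879]
tool_rot: [-1.571, 0.002, -0.001]
force: [1.2, 0.1, -1.0]
grip_width: 0.0614
d [ -5.5   3.  -63.1] yaw -0.0012 F [ 1.2  0.1 -1. ] w 0.0614 t 17.95
```

```bash
python3 -m crank '[{"hand":1,"dx":-3,"dy":0,"dz":-30,"yaw":0},{"hand":1,"dx":-6,"dy":0,"dz":-55,"yaw":0},{"hand":1,"dx":-7,"dy":0,"dz":-64,"yaw":0},{"hand":1,"dx":-7,"dy":10,"dz":-64,"yaw":0},{"hand":1,"dx":-7,"dy":20,"dz":-64,"yaw":0},{"hand":1,"dx":-7,"dy":25,"dz":-64,"yaw":0},{"hand":1,"dx":-7,"dy":25,"dz":-64,"yaw":0}]'; python3 d.py .528 -.181 .1481; python3 ov.py pics/k1.png scene .5275 -.182 .14 48 .528,-.181,.140,.031 .528,-.181,.18,.031;  python3 d.py .528 -.181 .1481
```

```text
clock: 18.53
position: [0.5277, -0.1774, 0.1618]
tool_rot: [-1.57, 0.003, 0.002]
force: [0.0, -0.0, 0.2]
grip_width: 0.0614
d [ 0.3 13.7 -3.6] yaw 0.0018 F [ 0.  -0.   0.2] w 0.0614 t 18.5333
(576, 768, 3)
d [-0.1 14.6 -3.2] yaw 0.0016 F [-0.7 -0.7 -0.6] w 0.061 t 18.5833
```

View pics/k1.png

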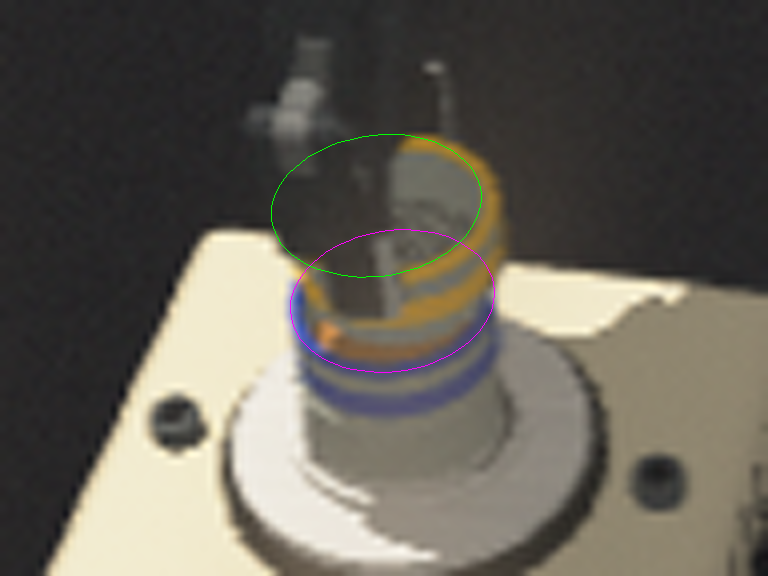

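The yellow sieve hangs about 3.5 mm too far +y (right edge 503 vs 482 predicted), agreeing with the measured TCP. Correcting before insertion.

```bash
python3 -m crank '[{"hand":1,"dx":0,"dy":0,"dz":-2,"yaw":0},{"hand":1,"dx":0,"dy":0,"dz":-3,"yaw":0},{"hand":1,"dx":0,"dy":0,"dz":-3,"yaw":0},{"hand":1,"dx":0,"dy":0,"dz":-3,"yaw":0}]'; python3 d.py .528 -.181 .1481;python3 ov.py pics/k2.png scene .5275 -.182 .14 48 .528,-.181,.140,.031 .528,-.181,.18,.031;  python3 d.py .528 -.181 .1481
```

```text
clock: 18.92
position: [0.5286, -0.182, 0.1641]
tool_rot: [-1.571, -0.0, 0.0]
force: [0.0, 0.6, -0.9]
grip_width: 0.0611
d [-0.6 16.   1. ] yaw 0.0002 F [ 0.   0.6 -0.9] w 0.0611 t 18.9167
(576, 768, 3)
d [-0.6 15.9  1. ] yaw 0.0001 F [ 0.9  0.4 -0.9] w 0.0618 t 18.9667
```

View pics/k2.png

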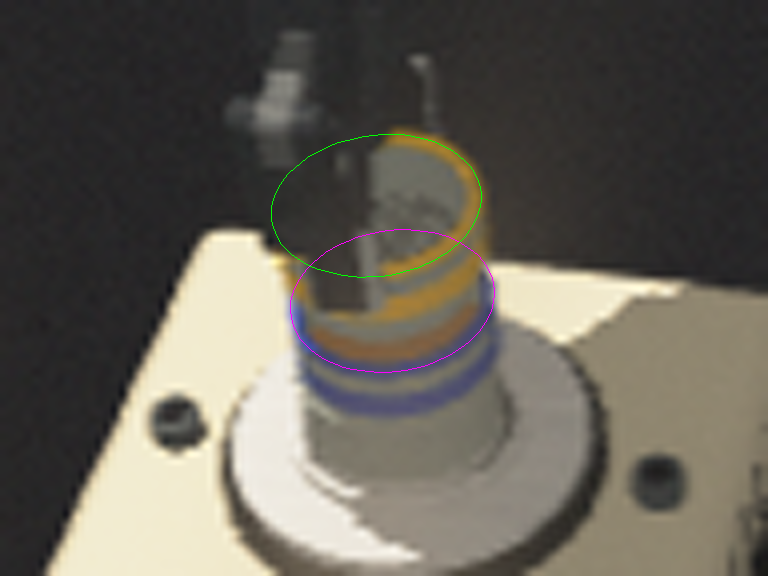

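Now centred (right rim edge 481). Insert.

```bash
python3 -m crank '[{"hand":1,"dx":-0.5,"dy":4,"dz":0.5,"yaw":0},{"hand":1,"dx":-0.5,"dy":8,"dz":0.5,"yaw":0},{"hand":1,"dx":-0.5,"dy":11,"dz":0.5,"yaw":0},{"hand":1,"dx":-0.5,"dy":13.5,"dz":0.5,"yaw":0},{"hand":1,"dx":-0.5,"dy":13.5,"dz":0.5,"yaw":0},{"hand":1,"dx":-0.5,"dy":13.5,"dz":0.5,"yaw":0}]';  python3 d.py .528 -.181 .1481
```

```text
clock: 19.47
position: [0.5278, -0.1816, 0.1501]
tool_rot: [-1.571, 0.0, -0.0]
force: [0.0, -0.2, -0.5]
grip_width: 0.061
d [0.2 2.  0.6] yaw -0.0 F [ 0.  -0.2 -0.5] w 0.061 t 19.4667
```

```bash
python3 -m crank '[{"hand":1,"dx":0,"dy":1.5,"dz":0,"yaw":0},{"hand":1,"dx":0,"dy":2.5,"dz":0,"yaw":0},{"hand":1,"dx":0,"dy":3,"dz":0,"yaw":0},{"hand":1,"dx":0,"dy":3,"dz":0,"yaw":0}]';  python3 d.py .528 -.181 .1481
```

```text
clock: 19.8
position: [0.5281, -0.1817, 0.1481]
tool_rot: [-1.571, -0.001, -0.0]
force: [-4.4, 1.5, 13.1]
grip_width: 0.0613
d [-0.1 -0.   0.7] yaw -0.0001 F [-4.4  1.5 13.1] w 0.0613 t 19.8
```

```bash
python3 -m crank '[{"hand":1,"dx":0,"dy":0,"dz":0,"yaw":0},{"hand":0.1,"dx":0,"dy":0,"dz":0,"yaw":0},{"hand":0.1,"dx":0,"dy":0,"dz":0,"yaw":0},{"hand":0.1,"dx":0,"dy":0,"dz":0,"yaw":0},{"hand":0.1,"dx":0,"dy":-1,"dz":0,"yaw":0},{"hand":0.1,"dx":0,"dy":-20,"dz":0,"yaw":0},{"hand":0.1,"dx":0,"dy":-45,"dz":0,"yaw":0},{"hand":0.1,"dx":0,"dy":-60,"dz":0,"yaw":0},{"hand":0.1,"dx":0,"dy":-60,"dz":0,"yaw":0}]'; python3 d.py .585 .0944 .12
```

```text
clock: 20.55
position: [0.5292, -0.1821, 0.2102]
tool_rot: [-1.572, -0.004, -0.0]
force: [0.2, -0.3, 0.3]
grip_width: 0.0767
d [ 55.4  90.2 276.5] yaw -0.0002 F [ 0.2 -0.3  0.3] w 0.0767 t 20.55
```

```bash
python3 -m crank '[{"hand":0.1,"dx":3,"dy":0,"dz":20,"yaw":0},{"hand":0.1,"dx":10,"dy":0,"dz":50,"yaw":0},{"hand":0.1,"dx":17,"dy":5,"dz":85,"yaw":0},{"hand":0.1,"dx":24,"dy":15,"dz":120,"yaw":0},{"hand":0.1,"dx":31,"dy":30,"dz":155,"yaw":0},{"hand":0.1,"dx":38,"dy":45,"dz":190,"yaw":0},{"hand":0.1,"dx":45,"dy":60,"dz":225,"yaw":0},{"hand":0.1,"dx":51,"dy":75,"dz":255,"yaw":0},{"hand":0.1,"dx":55,"dy":90,"dz":273,"yaw":0},{"hand":0.1,"dx":56,"dy":115,"dz":276,"yaw":0},{"hand":0.1,"dx":56,"dy":135,"dz":276,"yaw":0},{"hand":0.1,"dx":56,"dy":140,"dz":276,"yaw":0}]'; python3 -m crank '[{"hand":0.1,"dx":0,"dy":0,"dz":0,"yaw":0},{"hand":0.1,"dx":0,"dy":0,"dz":0,"yaw":0}]' | grep posi;python3 ov.py pics/l1.png scene .585 .0944 .06 40 .585,.0944,.038,.031;python3 ov.py pics/l2.png scene .5275 -.182 .14 48 .528,-.181,.14,.031 .528,-.181,.166,.031;python3 d.py .585 .0944 .0185
```

```text
clock: 21.55
position: [0.5821, 0.0947, 0.064]
tool_rot: [-1.572, 0.004, 0.001]
force: [0.3, -0.7, -0.4]
grip_width: 0.077
position: [0.5841, 0.094, 0.0678]
(540, 720, 3)
(576, 768, 3)
d [ 0.3 50.   0.2] yaw -0.0005 F [-1.2  0.9  0.5] w 0.0774 t 21.8167
```

View pics/l1.png

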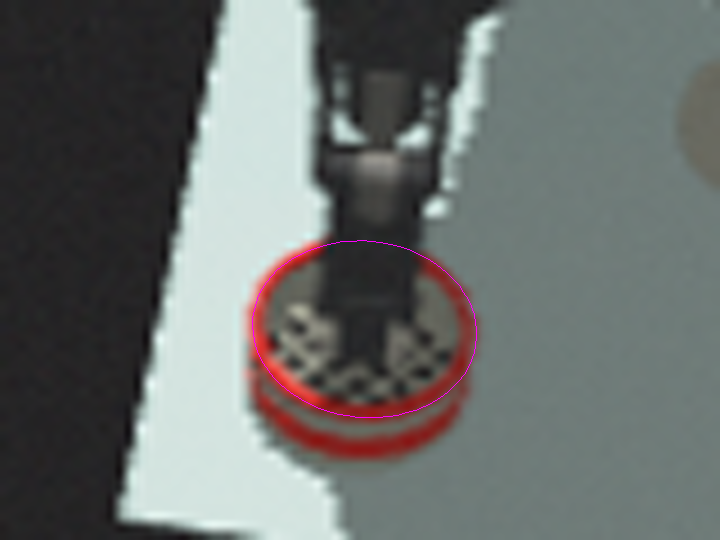

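View pics/l2.png

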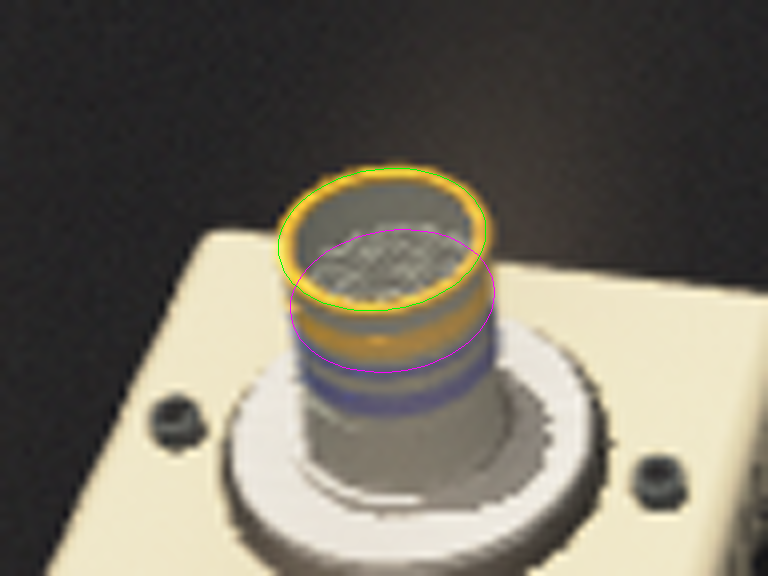

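Medium nested level (rim (386,239)). Coarse rim (363,330) is where expected, finger centred. Descending and gripping.

```bash
python3 -m crank '[{"hand":0.1,"dx":0,"dy":10,"dz":0,"yaw":0},{"hand":0.1,"dx":0,"dy":30,"dz":0,"yaw":0},{"hand":0.1,"dx":0,"dy":44,"dz":0,"yaw":0},{"hand":0.1,"dx":0,"dy":49,"dz":0,"yaw":0},{"hand":0.1,"dx":0,"dy":49,"dz":0,"yaw":0},{"hand":0.1,"dx":0,"dy":49,"dz":0,"yaw":0}]';python3 d.py .585 .0944 .0185
```

```text
clock: 22.32
position: [0.584, 0.0943, 0.0184]
tool_rot: [-1.571, 0.0, -0.0]
force: [0.4, 0.3, 0.4]
grip_width: 0.0772
d [ 1.  -0.1  0.1] yaw -0.0002 F [0.4 0.3 0.4] w 0.0772 t 22.3167
```

```bash
python3 -m crank '[{"hand":1,"dx":0.5,"dy":0,"dz":0,"yaw":0},{"hand":1,"dx":0.5,"dy":0,"dz":0,"yaw":0},{"hand":1,"dx":0.5,"dy":0,"dz":0,"yaw":0},{"hand":1,"dx":0.5,"dy":0,"dz":0,"yaw":0},{"hand":1,"dx":0.5,"dy":0,"dz":0,"yaw":0},{"hand":1,"dx":0.5,"dy":0,"dz":0,"yaw":0}]'; python3 -m crank '[{"hand":1,"dx":0,"dy":-10,"dz":0,"yaw":0},{"hand":1,"dx":0,"dy":-30,"dz":0,"yaw":0},{"hand":1,"dx":0,"dy":-60,"dz":0,"yaw":0},{"hand":1,"dx":0,"dy":-95,"dz":0,"yaw":0},{"hand":1,"dx":0,"dy":-130,"dz":0,"yaw":0},{"hand":1,"dx":0,"dy":-165,"dz":0,"yaw":0},{"hand":1,"dx":0,"dy":-190,"dz":0,"yaw":0},{"hand":1,"dx":0,"dy":-197,"dz":0,"yaw":0},{"hand":1,"dx":0,"dy":-197,"dz":0,"yaw":0}]'; python3 d.py .528 -.181 .212
```

```text
clock: 22.82
position: [0.585, 0.0945, 0.0193]
tool_rot: [-1.571, -0.001, 0.0]
force: [-0.3, -1.1, 6.8]
grip_width: 0.0606
clock: 23.57
position: [0.5853, 0.0947, 0.2181]
tool_rot: [-1.569, -0.004, 0.0]
force: [0.7, -0.9, -0.7]
grip_width: 0.0609
d [ -57.3    5.5 -275.7] yaw 0.0 F [ 0.7 -0.9 -0.7] w 0.0609 t 23.5667
```

```bash
python3 -m crank '[{"hand":1,"dx":-2,"dy":0,"dz":-10,"yaw":0},{"hand":1,"dx":-8,"dy":0,"dz":-40,"yaw":0},{"hand":1,"dx":-14,"dy":0,"dz":-72,"yaw":0},{"hand":1,"dx":-21,"dy":0,"dz":-105,"yaw":0},{"hand":1,"dx":-28,"dy":0,"dz":-138,"yaw":0},{"hand":1,"dx":-35,"dy":0,"dz":-171,"yaw":0},{"hand":1,"dx":-42,"dy":0,"dz":-204,"yaw":0},{"hand":1,"dx":-49,"dy":0,"dz":-237,"yaw":0},{"hand":1,"dx":-54,"dy":0,"dz":-262,"yaw":0},{"hand":1,"dx":-57,"dy":3,"dz":-274,"yaw":0},{"hand":1,"dx":-57,"dy":5,"dz":-275,"yaw":0},{"hand":1,"dx":-57,"dy":5,"dz":-275,"yaw":0}]'; python3 -m crank '[{"hand":1,"dx":0,"dy":5,"dz":0,"yaw":0},{"hand":1,"dx":0,"dy":15,"dz":0,"yaw":0},{"hand":1,"dx":0,"dy":20,"dz":0,"yaw":0},{"hand":1,"dx":0,"dy":20,"dz":0,"yaw":0},{"hand":1,"dx":0,"dy":20,"dz":0,"yaw":0}]'; python3 ov.py pics/m1.png scene .5275 -.182 .16 48 .528,-.1805,.166,.031 .528,-.1805,.207,.031;  python3 d.py .528 -.1807 .1733
```

```text
clock: 24.57
position: [0.5265, -0.1807, 0.2088]
tool_rot: [-1.57, 0.002, -0.001]
force: [-0.1, 1.2, -0.7]
grip_width: 0.0608
clock: 24.98
position: [0.5274, -0.18, 0.1898]
tool_rot: [-1.571, 0.001, 0.001]
force: [0.3, 0.1, -0.9]
grip_width: 0.061
(576, 768, 3)
d [ 0.5 16.9 -0.5] yaw 0.0005 F [ 1.1 -0.1 -1.3] w 0.0606 t 25.0333
```

View pics/m1.png

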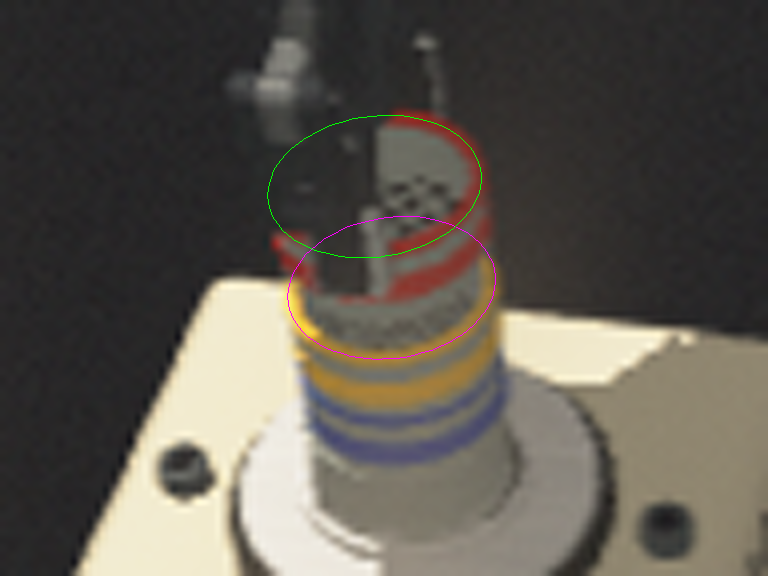

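The red sieve is centred over the yellow rim (right edges 487 and 497, as predicted). Insert.

```bash
python3 -m crank '[{"hand":1,"dx":0,"dy":4,"dz":-0.3,"yaw":0},{"hand":1,"dx":0,"dy":8,"dz":-0.3,"yaw":0},{"hand":1,"dx":0,"dy":12,"dz":-0.3,"yaw":0},{"hand":1,"dx":0,"dy":14.5,"dz":-0.3,"yaw":0},{"hand":1,"dx":0,"dy":14.5,"dz":-0.3,"yaw":0},{"hand":1,"dx":0,"dy":14.5,"dz":-0.3,"yaw":0}]';  python3 d.py .528 -.181 .1733
```

```text
clock: 25.53
position: [0.5274, -0.1809, 0.1757]
tool_rot: [-1.571, 0.0, -0.0]
force: [0.4, -0.1, -0.1]
grip_width: 0.0612
d [ 0.6  2.4 -0.1] yaw -0.0 F [ 0.4 -0.1 -0.1] w 0.0612 t 25.5333
```

```bash
python3 -m crank '[{"hand":1,"dx":0.3,"dy":1.5,"dz":0,"yaw":0},{"hand":1,"dx":0.3,"dy":2.5,"dz":0,"yaw":0},{"hand":1,"dx":0.3,"dy":3,"dz":0,"yaw":0},{"hand":1,"dx":0.3,"dy":3,"dz":0,"yaw":0}]';  python3 d.py .528 -.181 .1733
```

```text
clock: 25.87
position: [0.5279, -0.1809, 0.1733]
tool_rot: [-1.571, -0.001, 0.0]
force: [-1.0, -0.2, 6.1]
grip_width: 0.0608
d [ 0.1 -0.  -0.1] yaw 0.0 F [-1.  -0.2  6.1] w 0.0608 t 25.8667
```

```bash
python3 -m crank '[{"hand":1,"dx":0,"dy":0,"dz":0,"yaw":0},{"hand":0.1,"dx":0,"dy":0,"dz":0,"yaw":0},{"hand":0.1,"dx":0,"dy":0,"dz":0,"yaw":0},{"hand":0.1,"dx":0,"dy":0,"dz":0,"yaw":0},{"hand":0.1,"dx":0,"dy":-1,"dz":0,"yaw":0},{"hand":0.1,"dx":0,"dy":-20,"dz":0,"yaw":0},{"hand":0.1,"dx":0,"dy":-45,"dz":0,"yaw":0},{"hand":0.1,"dx":0,"dy":-60,"dz":0,"yaw":0},{"hand":0.1,"dx":0,"dy":-60,"dz":0,"yaw":0}]'; python3 d.py .478 .2159 .12
```

```text
clock: 26.62
position: [0.5289, -0.1814, 0.2358]
tool_rot: [-1.572, -0.004, -0.0]
force: [0.1, 0.0, 1.2]
grip_width: 0.0769
d [-51.5 115.2 397.3] yaw -0.0002 F [0.1 0.  1.2] w 0.0769 t 26.6167
```

```bash
python3 -m crank '[{"hand":0.1,"dx":-2,"dy":0,"dz":15,"yaw":0},{"hand":0.1,"dx":-6,"dy":0,"dz":50,"yaw":0},{"hand":0.1,"dx":-11,"dy":5,"dz":87,"yaw":0},{"hand":0.1,"dx":-16,"dy":15,"dz":124,"yaw":0},{"hand":0.1,"dx":-21,"dy":30,"dz":161,"yaw":0},{"hand":0.1,"dx":-26,"dy":45,"dz":198,"yaw":0},{"hand":0.1,"dx":-31,"dy":60,"dz":235,"yaw":0},{"hand":0.1,"dx":-36,"dy":75,"dz":272,"yaw":0},{"hand":0.1,"dx":-41,"dy":90,"dz":309,"yaw":0},{"hand":0.1,"dx":-46,"dy":105,"dz":346,"yaw":0},{"hand":0.1,"dx":-50,"dy":112,"dz":378,"yaw":0},{"hand":0.1,"dx":-52,"dy":115,"dz":396,"yaw":0}]'; python3 -m crank '[{"hand":0.1,"dx":0,"dy":20,"dz":0,"yaw":0},{"hand":0.1,"dx":0,"dy":45,"dz":0,"yaw":0},{"hand":0.1,"dx":0,"dy":50,"dz":0,"yaw":0},{"hand":0.1,"dx":0,"dy":50,"dz":0,"yaw":0},{"hand":0.1,"dx":0,"dy":50,"dz":0,"yaw":0}]' | grep posi;python3 ov.py pics/n1.png scene .478 .2159 .05 40 .478,.2159,.017,.031 .478,.2159,.041,.0105;python3 ov.py pics/n2.png scene .5275 -.182 .16 48 .528,-.181,.166,.031 .528,-.181,.192,.031;python3 d.py .478 .2159 .0225
```

```text
clock: 27.62
position: [0.4739, 0.2189, 0.116]
tool_rot: [-1.571, 0.002, 0.004]
force: [-0.4, 0.4, -0.1]
grip_width: 0.0771
position: [0.4759, 0.2147, 0.0682]
(540, 720, 3)
(576, 768, 3)
d [ 1.6 46.4  0.8] yaw -0.0006 F [-0.4  1.1 -0.5] w 0.0769 t 28.1333
```

View pics/n1.png

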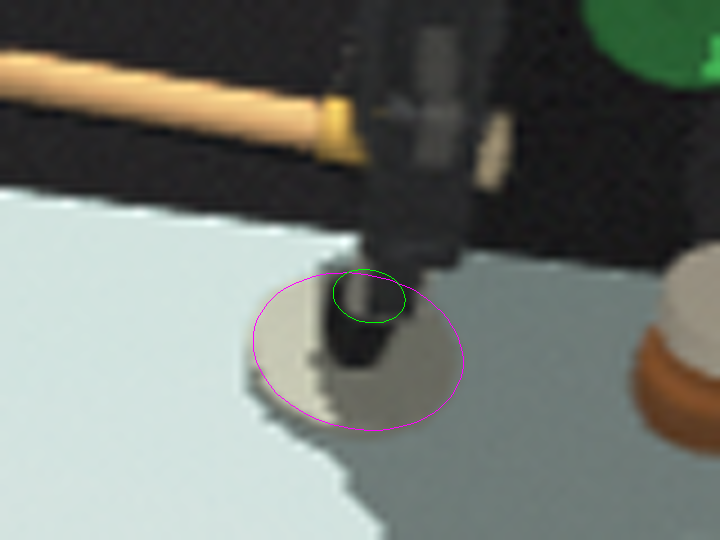

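View pics/n2.png

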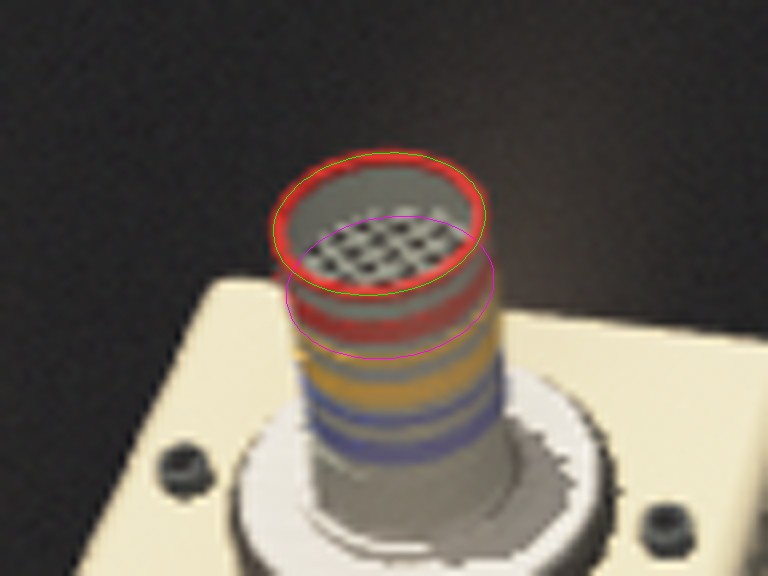

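The red sieve is home (rim on the predicted circle (380,224)). The cover disc (356,350) fits at y≈0.2155. Descending on the knob.

```bash
python3 -m crank '[{"hand":0.3,"dx":1,"dy":10,"dz":0.5,"yaw":0},{"hand":0.3,"dx":1,"dy":25,"dz":0.5,"yaw":0},{"hand":0.3,"dx":1,"dy":38,"dz":0.5,"yaw":0},{"hand":0.3,"dx":1,"dy":44,"dz":0.5,"yaw":0},{"hand":0.3,"dx":1,"dy":45,"dz":0.5,"yaw":0},{"hand":0.3,"dx":1,"dy":45,"dz":0.5,"yaw":0},{"hand":0.3,"dx":1,"dy":45,"dz":0.5,"yaw":0}]';python3 d.py .478 .2155 .0225; python3 ov.py pics/p1.png scene .478 .2159 .05 40 .478,.2155,.017,.031 .478,.2155,.041,.0105
```

```text
clock: 28.72
position: [0.4771, 0.2157, 0.0234]
tool_rot: [-1.57, -0.001, -0.0]
force: [-0.0, 0.9, -0.4]
grip_width: 0.0596
d [ 0.9  0.9 -0.2] yaw -0.0 F [-0.   0.9 -0.4] w 0.0596 t 28.7167
(540, 720, 3)
```

View pics/p1.png

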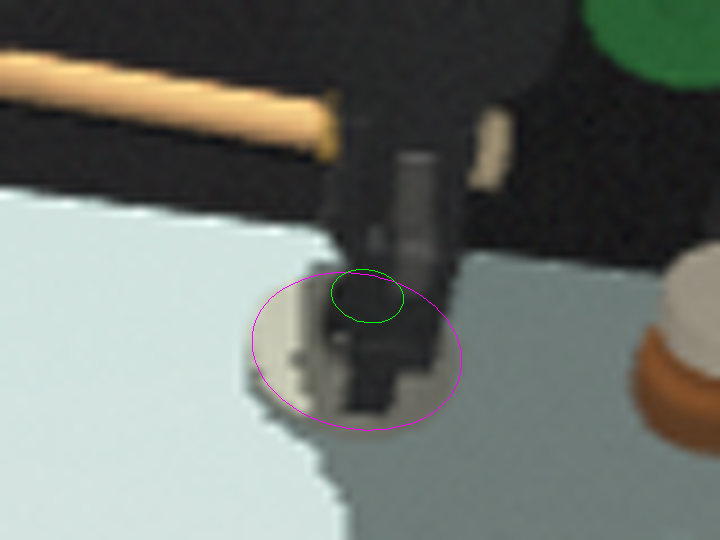

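Finger centred on the knob column (370). Close.

```bash
python3 -m crank '[{"hand":1,"dx":0.5,"dy":0,"dz":0,"yaw":0},{"hand":1,"dx":0.5,"dy":0,"dz":0,"yaw":0},{"hand":1,"dx":0.5,"dy":0,"dz":0,"yaw":0},{"hand":1,"dx":0.5,"dy":0,"dz":0,"yaw":0},{"hand":1,"dx":0.5,"dy":0,"dz":0,"yaw":0},{"hand":1,"dx":0.5,"dy":0,"dz":0,"yaw":0},{"hand":1,"dx":0.5,"dy":0,"dz":0,"yaw":0},{"hand":1,"dx":0.5,"dy":0,"dz":0,"yaw":0}]' 35;python3 d.py .478 .2155 .0225
```

```text
clock: 29.43
position: [0.4774, 0.2158, 0.0232]
tool_rot: [-1.57, -0.0, 0.0]
force: [-0.8, -0.8, 7.0]
grip_width: 0.0195
d [ 0.6  0.7 -0.3] yaw 0.0 F [-0.8 -0.8  7. ] w 0.0195 t 29.4333
```

```bash
python3 -m crank '[{"hand":1,"dx":0,"dy":-8,"dz":0,"yaw":0},{"hand":1,"dx":0,"dy":-25,"dz":0,"yaw":0},{"hand":1,"dx":0,"dy":-50,"dz":0,"yaw":0},{"hand":1,"dx":0,"dy":-80,"dz":0,"yaw":0},{"hand":1,"dx":0,"dy":-110,"dz":0,"yaw":0},{"hand":1,"dx":0,"dy":-140,"dz":0,"yaw":0},{"hand":1,"dx":0,"dy":-170,"dz":0,"yaw":0},{"hand":1,"dx":0,"dy":-200,"dz":0,"yaw":0},{"hand":1,"dx":0,"dy":-215,"dz":0,"yaw":0},{"hand":1,"dx":0,"dy":-218,"dz":0,"yaw":0},{"hand":1,"dx":0,"dy":-218,"dz":0,"yaw":0}]'; python3 ov.py pics/q1.png scene .478 .2159 .24 48; python3 d.py .528 -.181 .24
```

```text
clock: 30.35
position: [0.4774, 0.2158, 0.2418]
tool_rot: [-1.57, -0.001, 0.0]
force: [0.3, -0.0, -1.0]
grip_width: 0.0193
(576, 768, 3)
d [  51.     0.6 -396.7] yaw 0.0003 F [ 0.3 -0.9 -1.2] w 0.0194 t 30.4
```

View pics/q1.png

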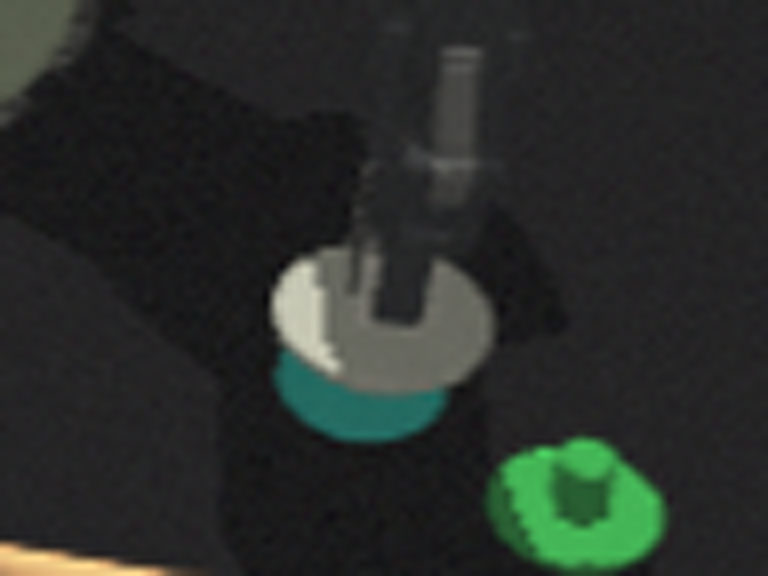

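The cover is held level (disc (383,320)). Carrying it to the stack.

```bash
python3 -m crank '[{"hand":1,"dx":1,"dy":0,"dz":-10,"yaw":0},{"hand":1,"dx":5,"dy":0,"dz":-40,"yaw":0},{"hand":1,"dx":10,"dy":0,"dz":-75,"yaw":0},{"hand":1,"dx":15,"dy":0,"dz":-110,"yaw":0},{"hand":1,"dx":19,"dy":0,"dz":-145,"yaw":0},{"hand":1,"dx":23,"dy":0,"dz":-180,"yaw":0},{"hand":1,"dx":28,"dy":0,"dz":-215,"yaw":0},{"hand":1,"dx":32,"dy":0,"dz":-250,"yaw":0},{"hand":1,"dx":36,"dy":0,"dz":-285,"yaw":0},{"hand":1,"dx":41,"dy":0,"dz":-320,"yaw":0},{"hand":1,"dx":45,"dy":0,"dz":-350,"yaw":0},{"hand":1,"dx":48,"dy":0,"dz":-375,"yaw":0}]'; python3 -m crank '[{"hand":1,"dx":2,"dy":0,"dz":-14,"yaw":0},{"hand":1,"dx":3,"dy":4,"dz":-21,"yaw":0},{"hand":1,"dx":3,"dy":12,"dz":-21,"yaw":0},{"hand":1,"dx":3,"dy":20,"dz":-21,"yaw":0},{"hand":1,"dx":3,"dy":20,"dz":-21,"yaw":0},{"hand":1,"dx":3,"dy":20,"dz":-21,"yaw":0}]'; python3 ov.py pics/r1.png scene .5275 -.182 .18 48 .528,-.181,.192,.031 .528,-.181,.214,.031;  python3 d.py .528 -.181 .2032
```

```text
clock: 31.4
position: [0.5241, -0.1626, 0.2396]
tool_rot: [-1.571, 0.002, -0.002]
force: [-0.1, 0.7, -1.2]
grip_width: 0.0192
clock: 31.9
position: [0.5279, -0.179, 0.2199]
tool_rot: [-1.57, 0.002, 0.002]
force: [0.2, 0.7, -0.7]
grip_width: 0.0194
(576, 768, 3)
d [-0.2 17.3 -1.7] yaw 0.0014 F [ 0.3 -0.1 -0.9] w 0.0194 t 31.95
```

View pics/r1.png

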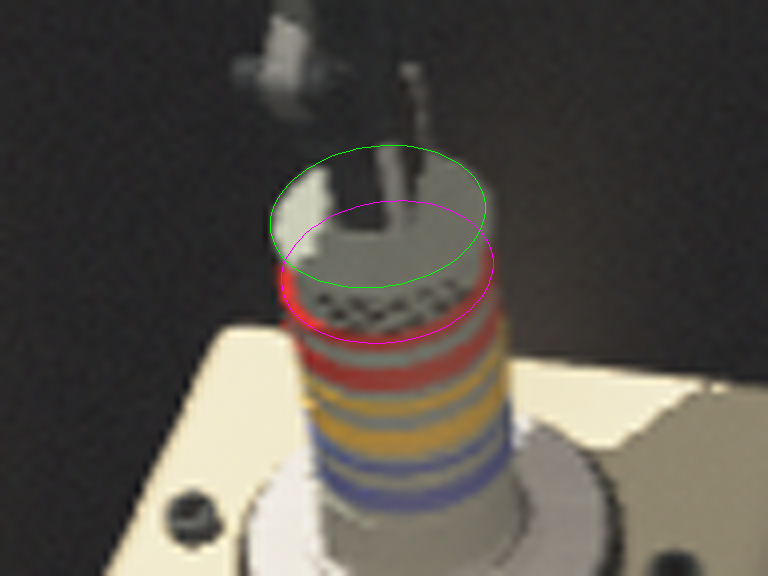

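The cover is level, about 1.5 mm to +y (right edge 490 vs 486). Correct and insert.

```bash
python3 -m crank '[{"hand":1,"dx":0,"dy":1,"dz":-1.2,"yaw":0},{"hand":1,"dx":0,"dy":4,"dz":-1.2,"yaw":0},{"hand":1,"dx":0,"dy":8,"dz":-1.2,"yaw":0},{"hand":1,"dx":0,"dy":12,"dz":-1.2,"yaw":0},{"hand":1,"dx":0,"dy":15,"dz":-1.2,"yaw":0},{"hand":1,"dx":0,"dy":15,"dz":-1.2,"yaw":0},{"hand":1,"dx":0,"dy":15,"dz":-1.2,"yaw":0}]';  python3 d.py .528 -.181 .2032
```

```text
clock: 32.53
position: [0.5282, -0.1816, 0.2056]
tool_rot: [-1.571, 0.0, -0.0]
force: [-0.8, 0.1, -0.2]
grip_width: 0.0196
d [-0.2  2.4  0.6] yaw -0.0001 F [-0.8  0.1 -0.2] w 0.0196 t 32.5333
```

```bash
python3 -m crank '[{"hand":1,"dx":0,"dy":1.5,"dz":0.3,"yaw":0},{"hand":1,"dx":0,"dy":2.5,"dz":0.3,"yaw":0},{"hand":1,"dx":0,"dy":3,"dz":0.3,"yaw":0},{"hand":1,"dx":0,"dy":3,"dz":0.3,"yaw":0}]';  python3 d.py .528 -.181 .2032;python3 ov.py pics/s1.png scene .5275 -.182 .18 48 .528,-.181,.197,.031
```

```text
clock: 32.87
position: [0.5285, -0.1813, 0.2032]
tool_rot: [-1.571, -0.001, -0.0]
force: [-2.0, 0.6, 4.2]
grip_width: 0.0193
d [-0.5  0.   0.3] yaw -0.0 F [-2.   0.6  4.2] w 0.0193 t 32.8667
(576, 768, 3)
```

View pics/s1.png

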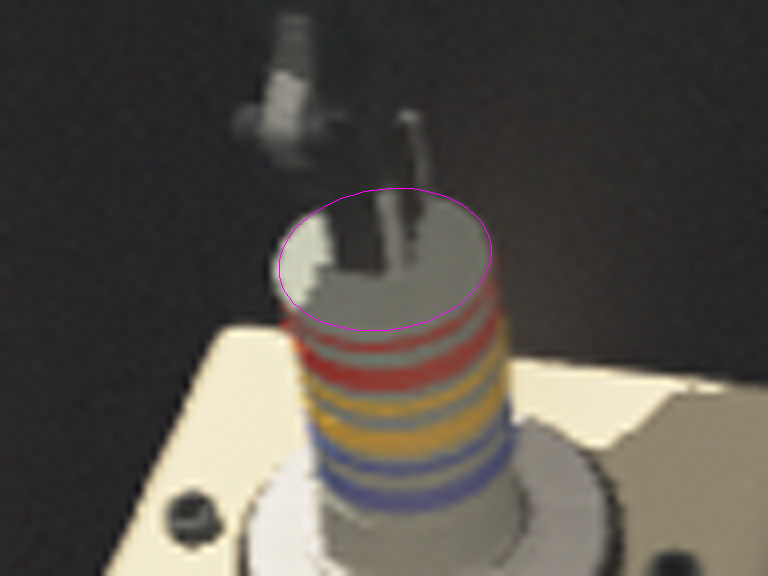

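The cover sits home on the predicted circle. Release and retreat.

```bash
python3 -m crank '[{"hand":1,"dx":0,"dy":0,"dz":0,"yaw":0},{"hand":0.2,"dx":0,"dy":0,"dz":0,"yaw":0},{"hand":0.2,"dx":0,"dy":0,"dz":0,"yaw":0},{"hand":0.2,"dx":0,"dy":0,"dz":0,"yaw":0},{"hand":0.2,"dx":0,"dy":0,"dz":0,"yaw":0},{"hand":0.2,"dx":0,"dy":-10,"dz":0,"yaw":0},{"hand":0.2,"dx":0,"dy":-30,"dz":0,"yaw":0},{"hand":0.2,"dx":0,"dy":-60,"dz":0,"yaw":0},{"hand":0.2,"dx":0,"dy":-90,"dz":0,"yaw":0},{"hand":0.2,"dx":0,"dy":-90,"dz":0,"yaw":0}]';python3 -m crank '[{"hand":0.2,"dx":0,"dy":0,"dz":20,"yaw":0},{"hand":0.2,"dx":0,"dy":0,"dz":50,"yaw":0},{"hand":0.2,"dx":0,"dy":0,"dz":85,"yaw":0},{"hand":0.2,"dx":0,"dy":0,"dz":120,"yaw":0},{"hand":0.2,"dx":0,"dy":0,"dz":155,"yaw":0},{"hand":0.2,"dx":0,"dy":0,"dz":190,"yaw":0},{"hand":0.2,"dx":0,"dy":0,"dz":220,"yaw":0},{"hand":0.2,"dx":0,"dy":0,"dz":240,"yaw":0},{"hand":0.2,"dx":0,"dy":0,"dz":240,"yaw":0},{"hand":0.2,"dx":0,"dy":0,"dz":240,"yaw":0}]'; python3 ov.py pics/t1.png scene .5275 -.182 .16 48 .528,-.181,.197,.031 .528,-.181,.08,.031;python3 - <<'E'
from h import *
for n in("scene","top"):
    f=bot.grab_frame(n);cv2.imwrite(f"pics/{n}_end.png",cv2.resize(f[:,:,::-1],(800,600),interpolation=cv2.INTER_CUBIC))
E
```

```text
clock: 33.75
position: [0.5299, -0.1823, 0.2986]
tool_rot: [-1.572, -0.007, -0.001]
force: [0.5, 0.9, -0.4]
grip_width: 0.0685
clock: 34.58
position: [0.5282, 0.0595, 0.2933]
tool_rot: [-1.571, -0.0, 0.002]
force: [0.0, 0.0, -0.6]
grip_width: 0.0681
(576, 768, 3)
```

View pics/t1.png

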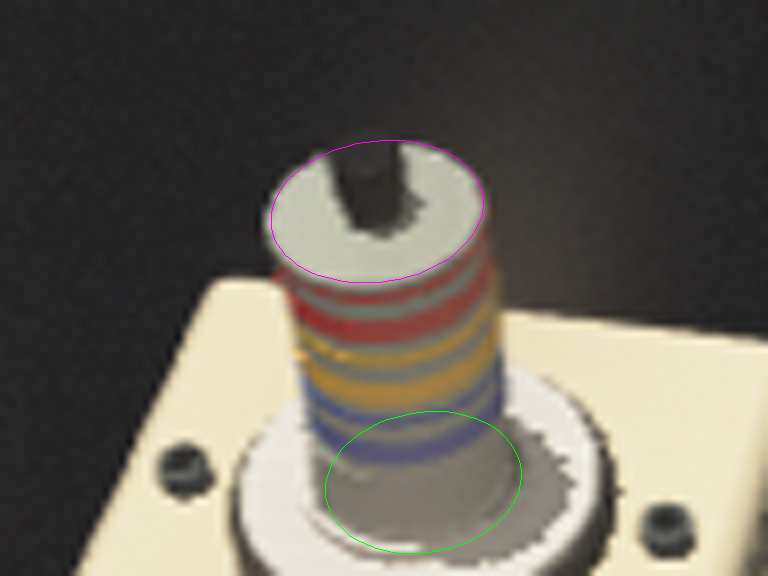

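View pics/scene_end.png

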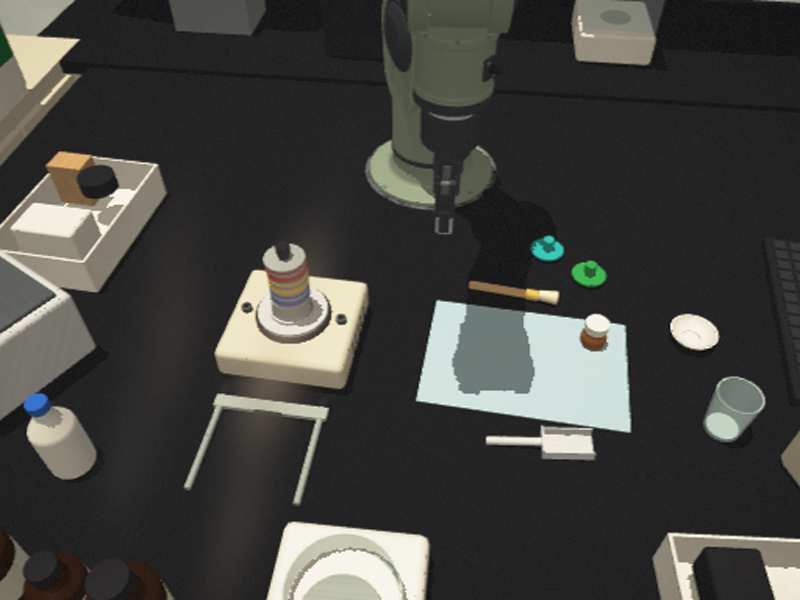

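View pics/top_end.png

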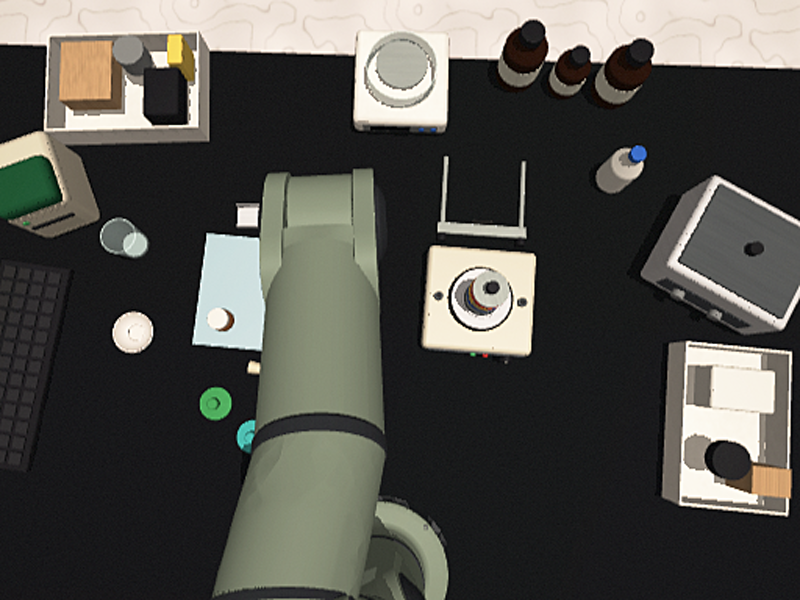

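The stack is complete, level and untouched (cover (378,211) on the predicted circle). Jar (595,332), brush (513,292), scoop (540,441) and yoke (270,407) show at their original pixels. Handing in.

Run:
```python
from workcell import bot
s=bot.observe();print(s['clock'],s['force']);print(bot.job_done())
```

```text
34.7333 [-0.43665586 -0.39718512  0.19912428]
the job is handed in; nothing more can be done
None
```

I built the stack on the shaker platform from the bottom up: pan, fine (blue), medium (yellow), coarse (red), cover. I let go of everything, moved the arm clear and handed the job in at 34.7 s. No verdict was reported.

- **Seating:** each part met contact within about 0.1 mm of its predicted seated height. In the scene camera the rims of all five parts lay on their predicted circles to about 1 mm, and the final picture shows them level.
- **Surroundings:** the jar and yoke look unmoved in both last pictures. The arm covers parts of the brush and scoop from above, but in the scene camera they are at their original places. The green and turquoise lids were not touched.
- **Disagreements:** after fast moves the arm was up to about 4 mm from where I had sent it. It was about 3.5 mm off over the stack with the yellow sieve and about 1.5 mm with the cover, and I corrected both before inserting. In the top view the pan rim first looked 1–2 mm off in y, and I used the re-measured position for the rest of the stack.

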